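# Change over the batch in the light-curing unit

## Robot

A 7-joint arm with a two-finger parallel gripper is mounted at the origin on the work surface. World frame = base frame: x ahead of the robot, y to its left, z up, the work surface at z = 0. Lengths are in m, angles in degrees, forces in N, time in s.
With the tool pointing down it reaches from about 0.425 to 0.95 m from the base axis. Payload 4.7 kg.
Tool frame: the origin (TCP) lies at the very end of the fingers, on their centre line; the grasp point (between the pads) lies 19 mm behind it (robot.grasp_offset is the distance from the TCP to the grasp point, in m); z points along the fingers, y is the line along which they close (so a half turn about z gives the same grasp; the last joint's range is limited). The gripper opens to 87 mm and grips with 3 to 60 N. Pads are 19 mm wide; open, the fingers measure 117 mm over their backs; the gripper's body (75 mm by 190 mm) begins 51 mm behind the grasp point.
Start: joints at [74.777, 26.849, -2.785, 87.806, 1.381, 65.374, -4.715], TCP at [0.158, -0.656, 0.223] pointing down, gripper open.
Joint ranges: [-148.3, 148.3], [-19.14, 114.17], [-79.39, 73.82], [5.75, 140.21], [-59.74, 239.74], [12.07, 113.84], [-152.46, 152.46]. Speed limits (degrees/s): [147.25, 147.25, 180, 180, 180, 180, 180].

## Interface

Orientations are given as a 3x3 rotation matrix whose columns are the frame's x, y, z axes.
In Python, from station import robot gives the robot as it stands.
- The arm moves only by the tool move_arm, never from a script. Its argument "moves" is a list of rows, each an object of numbers: "gripper": the finger opening in mm, from 0 to 87; "x", "y", "z": the shift along the tool's x, y, z in mm; "turn": the turn about the tool's z in rad. A call has 1 to 10 rows; each row shifts and turns the commanded pose from where the row before left it, along the tool's axes as they then stand; what a row does not reach is not made up. A row lasts 1/10 s, in which the tool goes at most 50 mm and 8.59 degrees, less where a joint would pass 70% of its speed; a pose out of reach is approached as far as the arm can. A call with a gripper value outside its range is refused whole. The fingers move at their own pace and stop on an object; "newtons" is the grip in N (left out, the last holds). Time passes only in rows, so rows that do not move let the fingers close. It gives the time, the measured TCP pose, the force, the opening and the grip force at its end, in the units of the state.
- robot.state(): the state, without advancing time (a new reading comes with each control period).
- robot.get_image(name): name is "scene" or "top"; returns the picture (480x640x3 uint8, blue, green, red); there is no depth.
- robot.get_calibration(name): a dict with "mtx" (3x3 intrinsics, pixels), "world_to_cam" (4x4, takes a point from world to camera coordinates). Camera axes: x right, y down, z forward; pixel columns grow to the right and rows downward; lengths in m; the calibration is good to about 2 mm. A picture is of the moment at which its call begins. get_calibration takes no time and is no camera call.
- robot.finish_job(): hands the job in; it is judged then, once.
Trained networks look in the newest picture that a camera, given by its name, has taken for a name from the list of things; names that differ only in an ending like _2 or _b are one class to them, and where a whole thing is asked for, a point or a joint stands for the part that bears it (a point fixed in the world has none). Each returns a list of dicts, best first, with "score" (0 to 1); they miss things now and then, are a little off and sometimes report something else, mostly with a low value. They report only what shows in the picture. A call takes as long as a camera call.
- robot.boxes_of(camera, label): "position" ([row, column] in pixels, amid what is visible of it).
- robot.cut_out(camera, label): "mask" (480x640 bool, what is visible of it) and "position" ([row, column] in pixels, amid what is visible of it).
The state is a dict: "time": time; "joint_positions": joint angles; "joint_velocities": joint speeds; "tau": joint torques, N m; "position": TCP position; "tcp_rot": TCP orientation; "ft_force": force on the tool from outside, world axes, zero at the start; "wrist_torque": the same for the moment, N m; "finger_gap": finger opening in m; "gripper_force": force on a finger pad.
Only numpy, scipy, OpenCV 4.12 (cv2) and the standard library are available. Lean on these libraries where they do the work, as an engineer would, in place of code of your own. Each camera call takes 0.05 s, during which the arm holds its last target. There are 200 camera calls.

## Task

The light-curing unit has finished its batch: open the hood, move every cured arch model standing inside it into the empty case pan, and stand every quadrant model from the mat upright on the unit's plate in their place. The plaster chips easily and the fresh build-ups on the quadrant models are still soft, so hold the models lightly by their plaster bases (40 N at most on either side), set them down without a knock and let nothing touch the soft build-ups. Then lower the hood fully shut without slamming it and press the start key, never while the hood is open, leaving the other things on the bench where they are.

Things in the scene. Friction and masses are not known exactly. Their poses are not given: they have to be found in the camera images.
- unit: White light-curing unit, fixed: base 270 mm (y) by 255 mm (x, back to front), top 45 mm above the bench. Origin at bench level under the plate's middle; x points to the hinge at the back, the front (-x: handle, start key) faces the robot. Level with its top a bright plate 156 (x) by 236 mm (y) in a rim 8 mm high, 5 mm thick. In front of the hood a 55 mm strip of the top, the deck, lies bare.
- unit_plate (a point): Centre of the plate's surface, 45 mm above the bench, axes as the unit's.
- hood (a joint): Clamshell hood over the plate, 180 mm (x) by 260 by 75 mm high, amber window on top, hinged along its lower back edge: 0 rad shut, grows as the front rises, stop at 1.5. 0.45 kg; its friction hinge holds it wherever it is left: 2 to 7 N at the handle moves it up or down. It starts shut or ajar by up to 0.3 rad.
- hood_handle (a point): Middle of the hood's handle: a level round bar along the unit's y, 10 mm thick, 100 mm long, held at its ends 35 mm out from the upper edge of the hood's front face (9 mm below the hood's top, 67 mm above the deck when shut). It swings with the hood 230 mm from the hinge axis.
- hood_hinge (a point): Middle of the hood's hinge axis (parallel to the unit's y), 95 mm behind the plate's centre and 46 mm above the bench.
- start (a joint): Start key: round grey push button, 26 mm across, in a black collar on the deck, at the right-hand end seen from the robot. Value: 0 up, 6 mm fully down; springs back; moves with 1.5 N and is fully down with 5 N.
- start_top (a point): Middle of the start key's top face (22 mm above the deck when up; moves with it).
- pan: Grey plastic case pan, open box fixed to the bench, 190 mm (x) by 145 mm (y), 40 mm high, walls and floor 4 mm. Origin at the centre of its underside. Empty at the start.
- mat: Grey mat fixed to the bench, 230 mm (x) by 150 mm (y), 4 mm thick, origin at the centre of its underside; the quadrant models stand on it at the start. Mat and pan lie one on each side of the unit, either way round.
- quad1: Quadrant model, about 85 g: plaster base 56 mm (x) by 32 mm (y) by 24 mm high, with a row of soft uncured tooth build-ups along the middle of its top (46 by 16 mm, up to 34 mm above the underside, set back 5 mm from the base's ends and 8 mm from its sides). Origin at the centre of its underside, z up. Two or three are there.
- quad2: Quadrant model, about 85 g: plaster base 56 mm (x) by 32 mm (y) by 24 mm high, with a row of soft uncured tooth build-ups along the middle of its top (46 by 16 mm, up to 34 mm above the underside, set back 5 mm from the base's ends and 8 mm from its sides). Origin at the centre of its underside, z up. Two or three are there.
- quad3: Quadrant model, about 85 g: plaster base 56 mm (x) by 32 mm (y) by 24 mm high, with a row of soft uncured tooth build-ups along the middle of its top (46 by 16 mm, up to 34 mm above the underside, set back 5 mm from the base's ends and 8 mm from its sides). Origin at the centre of its underside, z up. Two or three are there.
- arch1: Cured arch model, about 130 g: plaster base 60 mm (x) by 46 mm (y) by 24 mm high with a hard horseshoe ridge on top (34 mm high in all). Origin at the centre of its underside, z up. One or two stand on the unit's plate, under the hood, at the start.
- arch2: Cured arch model, about 130 g: plaster base 60 mm (x) by 46 mm (y) by 24 mm high with a hard horseshoe ridge on top (34 mm high in all). Origin at the centre of its underside, z up. One or two stand on the unit's plate, under the hood, at the start.
- table: The white bench top, at z = 0.
- jar_a: Jar with a red cap, 40 mm across, 55 mm high; bystander, stays where it is. Origin at its underside.
- jar_b: Small jar with a white cap, 32 mm across, 45 mm high; bystander, stays where it is. Origin at its underside.
- brush: Thin wooden brush, 160 mm long, 8 mm thick, lying beside the unit; bystander, stays where it is. Origin at its underside.
- carver: Steel wax carver, 155 mm long, 9 mm thick, lying beside the unit; bystander, stays where it is. Origin at its underside.
- cup: White porcelain cup, 70 mm across, 55 mm high; bystander, stays where it is. Origin at its underside.
- sponge: Blue sponge, 80 by 55 by 30 mm; bystander, stays where it is. Origin at its underside.

How it is judged:
By the outcome, as a careful person would: the job done as asked, in the order asked, and still so for the second after the job is handed in, with the robot touching nothing.
Of quad1, quad2, quad3 only 2 to 3 are there at a start; the rules pass over those that are not, and their reading is None.
Of arch1, arch2 only 1 to 2 are there at a start; the rules pass over those that are not, and their reading is None.
At some moment in a run one of quad1, quad2, quad3, arch1, arch2 may be knocked a few centimetres aside while the robot is not near it.
It also fails if it takes over 210 s, if anything falls off the work surface, if the arm or the gripper's body presses on something with over 40 N, if the wrist force passes 120 N, or if a joint passes its speed limit or range.

## Working session

There is one attempt and no reset: what is moved stays moved. The work goes in short steps, Python scripts to look and compute and a tool call to move; the robot and the scene stay as the last step left them, time stands still between calls to the robot, and variables do not carry over. Pictures are saved under pics/ and viewed, at most 14 in all, crops included, and the job is handed in when it is done.

Besides the shell and the picture viewer there is one more tool, called after "Request:" in YAML: its name, and indented under it one key for each argument. move_arm: Moves the arm, as the interface text tells. Its arguments: {"type":"object","properties":{"moves":{"type":"array"},"newtons":{"type":"number"}},"required":["moves"]}

```bash
ls; mkdir -p pics; python3 - <<'E'
from station import robot
import cv2
for n in("scene","top"):
    cv2.imwrite(f"pics/{n}0.png",robot.get_image(n)); c=robot.get_calibration(n); print(n,c["mtx"].round(1).tolist(),c["world_to_cam"].round(3).tolist())
s=robot.state(); print({k:v for k,v in s.items()})
E
```

```text
pics
scene [[485.1, 0.0, 317.7], [0.0, 485.1, 240.2], [0.0, 0.0, 1.0]] [[0.742, 0.67, -0.014, -0.392], [0.556, -0.626, -0.547, -0.233], [-0.375, 0.398, -0.837, 1.45], [0.0, 0.0, 0.0, 1.0]]
top [[549.9, 0.0, 318.3], [0.0, 549.9, 240.5], [0.0, 0.0, 1.0]] [[0.027, -0.999, 0.025, -0.03], [-0.995, -0.03, -0.1, 0.546], [0.1, -0.022, -0.995, 1.306], [0.0, 0.0, 0.0, 1.0]]
{'time': 0.1, 'joint_positions': array([74.77561965, 26.89257676, -2.78413674, 87.86792715,  1.38337931,
       65.37307287, -4.71381927]), 'joint_velocities': array([-0.07646866, -0.18241075, -0.0534368 , -0.20293483, -0.05145563,
        0.00703195, -0.01346761]), 'tau': array([ 7.97538250e-04, -5.09171069e+01, -8.11582943e-02, -2.36829168e+01,
       -6.14725007e-02,  3.44715058e-02,  4.30237674e-05]), 'position': array([ 0.15823396, -0.65563892,  0.22159789]), 'tcp_rot': array([[ 9.72072645e-01,  2.34679601e-01, -5.07318635e-04],
       [ 2.34680127e-01, -9.72071218e-01,  1.66898473e-03],
       [-1.01473171e-04, -1.74143201e-03, -9.99998479e-01]]), 'ft_force': array([ 0.21828457, -0.04868941,  1.12347234]), 'wrist_torque': array([ 0.02545528, -0.04689666, -0.00365681]), 'gripper_force': 0.0, 'finger_gap': 0.08735092674108666}
```

View pics/scene0.png

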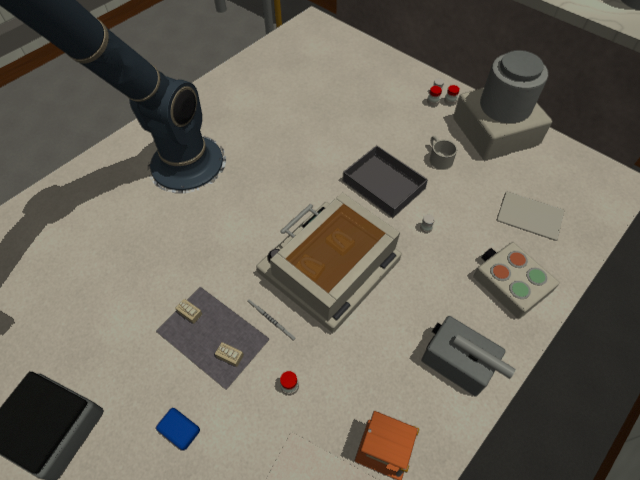

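View pics/top0.png

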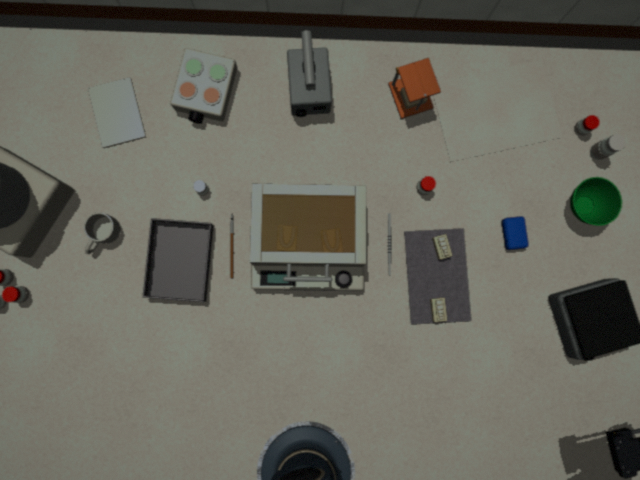

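Top view: unit centred near (308,235) with two arches under the window at (287,237) and (331,240). The pan is at left (180,262), the mat at right (437,275) with two quads at (443,248) and (439,310), and the key at (343,279).

```bash
cat > h.py <<'E'
from station import robot
import numpy as np, cv2
def ray(cam,rc):
    c=robot.get_calibration(cam); W=np.array(c["world_to_cam"]); R=W[:3,:3]; o=-R.T@W[:3,3]
    d=R.T@np.linalg.inv(c["mtx"])@np.array([rc[1],rc[0],1.]); return o,d
def onz(cam,rc,z):
    o,d=ray(cam,rc); return o+d*(z-o[2])/d[2]
def proj(cam,p):
    c=robot.get_calibration(cam); W=np.array(c["world_to_cam"]); q=c["mtx"]@(W[:3,:3]@np.asarray(p)+W[:3,3]); return q[1]/q[2],q[0]/q[2]
def tri(r1,r2):
    A=[];b=[]
    for o,d in(r1,r2):
        d=d/np.linalg.norm(d);P=np.eye(3)-np.outer(d,d);A.append(P);b.append(P@o)
    return np.linalg.lstsq(np.vstack(A),np.hstack(b),rcond=None)[0]
def rect(mask,cam,z):
    "min-area rectangle of mask projected on plane z: centre, long side, short side, angle of long side (deg), in m"
    n,l,s,_=cv2.connectedComponentsWithStats(mask.astype('u1')); k=1+s[1:,4].argmax()
    rr,cc=np.where(l==k); pts=np.array([onz(cam,(r,c),z)[:2] for r,c in zip(rr,cc)],np.float32)
    (c,(a,b),t)=cv2.minAreaRect(pts*1000)
    if a<b:a,b,t=b,a,t+90
    return np.round(c,1),round(a,1),round(b,1),round((t+90)%180-90,1)
E
python3 - <<'E'
from h import *
for n,z in(("quad1",.024),("arch1",.075),("pan",.04),("mat",.004),("unit",.045),("hood",.12),("start_top",.067),("hood_handle",.112),("jar_a",.055),("jar_b",.045),("brush",.008),("carver",.009)):
    for cam in("top","scene"):
        try:
            for o in robot.cut_out(cam,n)[:4]:
                if o["score"]<.3: continue
                print(n,cam,round(o["score"],2),np.round(o["position"],1),onz(cam,o["position"],z)[:2].round(3),rect(o["mask"],cam,z))
        except Exception as e: print(n,cam,e)
E
```

```text
quad1 top 0.92 [246.8 443.8] [ 0.541 -0.322] (array([ 540.3, -317.4]), 52.7, 36.6, 15.6)
quad1 top 0.59 [310.3 438.1] [ 0.387 -0.308] (array([ 387.8, -309.4]), 54.3, 32.0, 8.6)
quad1 top 0.33 [234.8 515.7] [ 0.576 -0.499] (array([ 580.8, -496.5]), 80.2, 60.2, 7.8)
quad1 scene 0.82 [355.8 230.5] [ 0.552 -0.32 ] (array([ 546.6, -320.1]), 63.0, 38.1, 15.5)
quad1 scene 0.72 [311.9 186.6] [ 0.393 -0.316] (array([ 393.9, -312.4]), 64.8, 33.8, 4.9)
quad1 scene time passes only in moves, steps and waits
pan top time passes only in moves, steps and waits
pan scene time passes only in moves, steps and waits
mat top time passes only in moves, steps and waits
mat scene time passes only in moves, steps and waits
unit top time passes only in moves, steps and waits
unit scene time passes only in moves, steps and waits
hood top time passes only in moves, steps and waits
hood scene time passes only in moves, steps and waits
hood_handle top time passes only in moves, steps and waits
hood_handle scene time passes only in moves, steps and waits
jar_a top 0.65 [185.4 426.4] [ 0.686 -0.271] (array([ 687.2
[... 553 characters left out ...]
] [ 0.694 -0.281] (array([ 697.9, -278.6]), 50.1, 38.6, -45.5)
jar_b scene 0.66 [226.  428.4] [0.685 0.256] (array([677.9, 260.6]), 57.3, 29.5, -70.9)
jar_b scene time passes only in moves, steps and waits
brush top 0.76 [250.2 233.3] [0.519 0.193] (array([529.5, 197.4]), 147.7, 7.3, 2.5)
brush scene 0.6 [382.9 288.6] [ 0.689 -0.273] (array([ 687.6, -271.2]), 54.0, 40.0, -45.5)
carver top 0.53 [247.8 389.2] [ 0.536 -0.19 ] (array([ 545.7, -190.7]), 89.2, 7.4, 0.8)
carver top 0.35 [235.1 515.5] [ 0.577 -0.504] (array([ 583.7, -502.7]), 83.2, 62.2, 8.9)
carver top time passes only in moves, steps and waits
carver scene 0.51 [320.7 274.1] [ 0.56 -0.19] (array([ 552. , -192.1]), 149.8, 9.6, 1.7)
```

```bash
python3 - <<'E'
import cv2
a=cv2.imread("pics/top0.png")[170:300,235:480]; b=cv2.imread("pics/scene0.png")[180:400,150:420]
a=cv2.resize(a,(790,420),interpolation=3); cv2.imwrite("pics/c1.png",a)
E
```

```text
(no output)
```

View pics/c1.png

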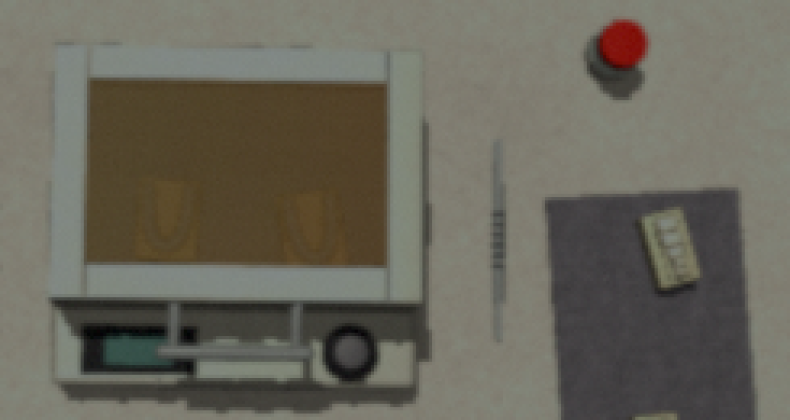

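The crop shows a handle bar along row ≈279 from columns 285 to 332, with the key right of it. The carver lies between unit and mat. Next I fit box silhouettes in both cameras for accurate poses.

```bash
cat >> h.py <<'E'
from scipy.optimize import minimize
CAL={n:robot.get_calibration(n) for n in("top","scene")}
def pj(cam,P):
    W=np.array(CAL[cam]["world_to_cam"]);q=(P@W[:3,:3].T+W[:3,3])@np.array(CAL[cam]["mtx"]).T; return q[:,:2]/q[:,2:]
def box(x0,x1,y0,y1,z0,z1): return np.array([[x,y,z] for x in(x0,x1) for y in(y0,y1) for z in(z0,z1)],float)
def place(P,x,y,t,z=0):
    c,s=np.cos(t),np.sin(t); return P@np.array([[c,s,0],[-s,c,0],[0,0,1]])+[x,y,z]
def sil(cam,parts,r0,c0,h,w,k=4):
    m=np.zeros((h*k,w*k),np.uint8)
    for P in parts:
        u=((pj(cam,P)-[c0,r0]+.5)*k*16).astype(np.int32); cv2.fillConvexPoly(m,cv2.convexHull(u),255,shift=4)
    return cv2.resize(m,(w,h),interpolation=cv2.INTER_AREA)/255.
def fit(masks,model,x0,step):
    "masks {cam:mask}; model(params)->list of point sets"
    M={}
    for c,m in masks.items():
        rr,cc=np.where(m);r0,c0=rr.min()-12,cc.min()-12;h,w=rr.max()-r0+13,cc.max()-c0+13
        r0=max(r0,0);c0=max(c0,0);M[c]=(m[r0:r0+h,c0:c0+w].astype(float),r0,c0)
    def cost(p):
        P=model(p);return sum(np.abs(sil(c,P,r0,c0,*m.shape)-m).sum()/m.sum() for c,(m,r0,c0) in M.items())
    x0=np.array(x0,float);S=np.vstack([x0]+[x0+np.eye(len(x0))[i]*step[i] for i in range(len(x0))])
    r=minimize(cost,x0,method="Nelder-Mead",options=dict(initial_simplex=S,xatol=1e-5,fatol=1e-5,maxiter=600));return r.x,r.fun
QB=[box(-.028,.028,-.016,.016,0,.024),box(-.023,.023,-.008,.008,0,.034)]
AB=[box(-.03,.03,-.023,.023,0,.024),box(-.025,.025,-.018,.018,0,.034)]
def best(cam,label,near=None,smin=.25):
    L=[o for o in robot.cut_out(cam,label) if o["score"]>smin and o["mask"].any()]
    if near is not None: L=[o for o in L if np.hypot(*(np.array(o["position"])-near))<15]
    return L[0]["mask"] if L else None
def fitobj(label,parts,x,y,t,z,smin=.25,cams=("top","scene")):
    ms={}
    for c in cams:
        m=best(c,label,np.array(proj(c,(x,y,z+.015))),smin)
        if m is not None: ms[c]=m
    r,f=fit(ms,lambda p:[place(P,p[0],p[1],p[2],z) for P in parts],(x,y,t),(.01,.01,.2))
    return r[:2].round(4),round(np.degrees(r[2]),1),round(f,3),list(ms)
def hoodpts(a):
    P=box(-.18,0,-.13,.13,0,.075);c,s=np.cos(a),np.sin(a)
    return np.c_[P[:,0]*c+P[:,2]*s+.095,P[:,1],-P[:,0]*s+P[:,2]*c+.046]
UB=box(-.14,.115,-.135,.135,0,.045)
E
python3 - <<'E'
from h import *
print(fitobj("quad1",QB,.542,-.32,.25,.004)); print(fitobj("quad1",QB,.389,-.31,.1,.004))
for n,B,x in(("pan",[box(-.095,.095,-.0725,.0725,0,.04)],(.49,.31,0)),("mat",[box(-.115,.115,-.075,.075,0,.004)],(.47,-.31,0))):
    ms={c:best(c,n) for c in("top","scene")}; ms={c:m for c,m in ms.items() if m is not None}
    print(n,list(ms),fit(ms,lambda p:[place(P,*p) for P in B],x,(.01,.01,.1)))
mu={};
for c in("top","scene"):
    for n in("unit","hood","hood_handle","start"):
        for o in robot.cut_out(c,n)[:2]: print(n,c,round(o["score"],2),np.round(o["position"]),o["mask"].sum())
    u=best(c,"unit"); h=best(c,"hood")
    m=[k for k in(u,h) if k is not None]
    if m: mu[c]=np.any(m,0); cv2.imwrite(f"pics/m_{c}.png",mu[c]*255)
mod=lambda p:[place(UB,*p[:3]),place(hoodpts(p[3]),*p[:3])]
for a in(.0,.2): print("unit",list(mu),fit(mu,mod,(.54,0,0,a),(.01,.01,.05,.1)))
E
```

```text
(array([ 0.5429, -0.3185]), np.float64(17.3), np.float64(0.25), ['top', 'scene'])
(array([ 0.3889, -0.3115]), np.float64(3.2), np.float64(0.457), ['top', 'scene'])
pan ['top', 'scene'] (array([ 0.49102618,  0.32166664, -0.05390522]), np.float64(0.062170700500829054))
mat ['top', 'scene'] (array([ 0.4720997 , -0.31145046,  0.07633702]), np.float64(0.34128750561373855))
unit top 0.68 [236. 310.] 12217
hood top 0.81 [226. 306.] 9680
hood top 0.56 [235. 391.] 148
hood_handle top 0.75 [223. 309.] 9725
start top 0.43 [291. 299.] 214988
start top 0.41 [280. 342.] 89
unit scene 0.58 [259. 331.] 11416
unit scene 0.49 [310. 185.] 357
hood scene 0.75 [254. 332.] 9238
hood_handle scene 0.82 [256. 334.] 9327
hood_handle scene 0.52 [354. 230.] 397
start scene 0.27 [252. 331.] 9483
unit ['top', 'scene'] (array([0.56773914, 0.01238424, 0.0104557 , 0.02448171]), np.float64(0.07690144408467567))
unit ['top', 'scene'] (array([0.56739479, 0.01204455, 0.01057709, 0.02883501]), np.float64(0.07649396026673773))[ WARN:0@2.092] global loadsave.cpp:1063 imwrite_ Unsupported depth image for selected encoder is fallbacked to CV_8U.
```

```bash
python3 - <<'E'
from h import *
U=(.5675,.012,.0105)
ims={c:cv2.imread(f"pics/{c}0.png") for c in("top","scene")}
out=[]
for c,(r0,c0) in dict(top=(180,240),scene=(185,245)).items():
    k=3 if c=="top" else 2.5
    im=cv2.resize(ims[c][r0:r0+130,c0:c0+(140 if c=="top" else 170)],None,fx=3,fy=3,interpolation=3)
    def dot(P,col):
        for u in pj(c,P): cv2.circle(im,tuple(((u-[c0,r0]+.5)*3).astype(int)),2,col,-1)
    dot(place(UB,*U),(0,255,0))
    for a,col in((0,(255,0,0)),(.05,(0,255,255)),(.1,(0,0,255))):
        P=np.array([[-.2203,.05,.066],[-.2203,-.05,.066]]);cc,s=np.cos(a),np.sin(a)
        H=np.c_[P[:,0]*cc+P[:,2]*s+.095,P[:,1],-P[:,0]*s+P[:,2]*cc+.046]
        dot(place(H,*U),col); print(a,c,place(H,*U).round(3).tolist())
        if a==0: dot(place(hoodpts(0),*U),col)
    out.append(im)
h=max(o.shape[0] for o in out)
cv2.imwrite("pics/ov.png",cv2.resize(np.hstack(out),None,fx=.85,fy=.85))
E
```

```text
0 top [[0.442, 0.061, 0.112], [0.443, -0.039, 0.112]]
0.05 top [[0.445, 0.061, 0.123], [0.446, -0.039, 0.123]]
0.1 top [[0.449, 0.061, 0.134], [0.45, -0.039, 0.134]]
0 scene [[0.442, 0.061, 0.112], [0.443, -0.039, 0.112]]
0.05 scene [[0.445, 0.061, 0.123], [0.446, -0.039, 0.123]]
0.1 scene [[0.449, 0.061, 0.134], [0.45, -0.039, 0.134]]
```

View pics/ov.png

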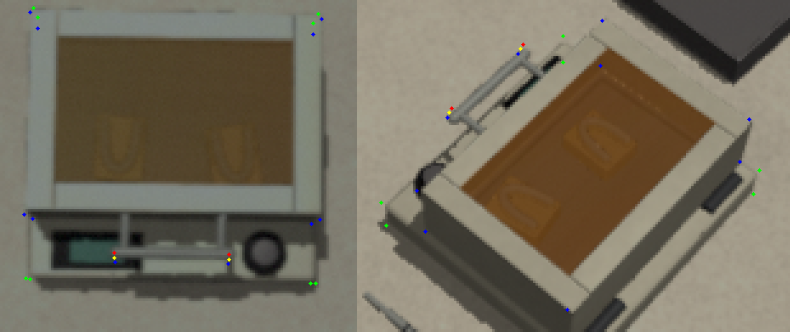

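The overlay places the unit within about 3 mm, and the hood is nearly shut. The handle is near x 0.446, y 0.011, z 0.114. I write a planner that prints rows.

```bash
cat > plan.py <<'E'
import sys,json,numpy as np
from station import robot
def cur():
    s=robot.state(); R=s["tcp_rot"]; return np.array(s["position"])*1000, np.arctan2(R[1,0],R[0,0])
def plan(wps,pose=None,turnmax=.14):
    "wps: (x,y,z mm, psi deg or None, step mm)"
    p,ps=pose or cur(); out=[]
    for w in wps:
        q=np.array(w[:3],float); t=ps if w[3] is None else np.radians(w[3])
        d=(t-ps+np.pi)%(2*np.pi)-np.pi
        n=int(max(np.ceil(np.linalg.norm(q-p)/w[4]),np.ceil(abs(d)/turnmax),1)); p0=p.copy();t0=ps
        for i in range(1,n+1):
            g=p0+(q-p0)*i/n-p; c,s=np.cos(ps),np.sin(ps)
            r=np.round([g[0]*c+g[1]*s,g[0]*s-g[1]*c,-g[2]]); tr=round(-(t0+d*i/n-ps),2)
            p=p+[r[0]*c+r[1]*s,r[0]*s-r[1]*c,-r[2]]; ps=ps-tr
            row={k:int(v) for k,v in zip("xyz",r) if v}
            if tr: row["turn"]=tr
            out.append(row or {"x":0})
    for i in range(0,len(out),10): print(json.dumps(out[i:i+10]))
    print("end",p.round(1),round(np.degrees(ps),1))
    return p,ps
E
python3 - <<'E'
from plan import *
e=plan([(350,-420,260,50,45),(446,11,240,90,45),(446,11,96,90,25)])
from h import onz
L=robot.cut_out("top","start"); print([(round(o["score"],2),o["mask"].sum(),onz("top",o["position"],.067).round(3)) for o in L if o["mask"].sum()<500])
E
```

```text
[{"x": 35, "y": -26, "z": -5, "turn": -0.09}, {"x": 36, "y": -24, "z": -6, "turn": -0.09}, {"x": 39, "y": -19, "z": -5, "turn": -0.09}, {"x": 40, "y": -17, "z": -5, "turn": -0.09}, {"x": 42, "y": -12, "z": -6, "turn": -0.09}, {"x": 42, "y": -9, "z": -5, "turn": -0.1}, {"x": 44, "y": -4, "z": -5, "turn": -0.09}, {"x": 39, "y": -20, "z": 2, "turn": -0.07}, {"x": 41, "y": -18, "z": 2, "turn": -0.07}, {"x": 41, "y": -14, "z": 2, "turn": -0.07}]
[{"x": 43, "y": -12, "z": 2, "turn": -0.07}, {"x": 43, "y": -8, "z": 2, "turn": -0.07}, {"x": 44, "y": -6, "z": 2, "turn": -0.07}, {"x": 44, "y": -2, "z": 2, "turn": -0.07}, {"x": 44, "z": 2, "turn": -0.07}, {"x": 44, "y": 4, "z": 2, "turn": -0.06}, {"x": 44, "y": 6, "z": 2, "turn": -0.07}, {"z": 24}, {"z": 24}, {"z": 24}]
[{"z": 24}, {"z": 24}, {"z": 24}]
end [445.5  11.1  95.5] 89.8
[(0.41, np.int64(89), array([ 0.451, -0.071,  0.067]))]
```

Request:
move_arm:
  moves:
    - {"gripper": 24,"x": 35,"y": -26,"z": -5,"turn": -0.09}
    - {"x": 36,"y": -24,"z": -6,"turn": -0.09}
    - {"x": 39,"y": -19,"z": -5,"turn": -0.09}
    - {"x": 40,"y": -17,"z": -5,"turn": -0.09}
    - {"x": 42,"y": -12,"z": -6,"turn": -0.09}
    - {"x": 42,"y": -9,"z": -5,"turn": -0.1}
    - {"x": 44,"y": -4,"z": -5,"turn": -0.09}
    - {"x": 39,"y": -20,"z": 2,"turn": -0.07}
    - {"x": 41,"y": -18,"z": 2,"turn": -0.07}
    - {"x": 41,"y": -14,"z": 2,"turn": -0.07}
  newtons: 20

```text
validation failed for argument at $.mo...
```

Request:
move_arm:
  moves:
    - {"x": 43,"y": -12,"z": 2,"turn": -0.07}
    - {"x": 43,"y": -8,"z": 2,"turn": -0.07}
    - {"x": 44,"y": -6,"z": 2,"turn": -0.07}
    - {"x": 44,"y": -2,"z": 2,"turn": -0.07}
    - {"x": 44,"z": 2,"turn": -0.07}
    - {"x": 44,"y": 4,"z": 2,"turn": -0.06}
    - {"x": 44,"y": 6,"z": 2,"turn": -0.07}
    - {"z": 20}
    - {"z": 20}
    - {"x": 0}

```text
validation failed for argument at $.mo...
```

```bash
python3 - <<'E'
from h import *
s=robot.state(); print(s["position"],s["finger_gap"],s["tcp_rot"].round(3).tolist(),s["time"])
a=robot.get_image("scene")[160:310,220:420]; cv2.imwrite("pics/p1.png",cv2.resize(a,None,fx=3.5,fy=3.5,interpolation=3))
E
```

```text
[ 0.15838678 -0.65617086  0.2225743 ] 0.0872907689758418 [[0.972, 0.235, 0.0], [0.235, -0.972, -0.0], [0.0, 0.0, -1.0]] 2.35
```

View pics/p1.png

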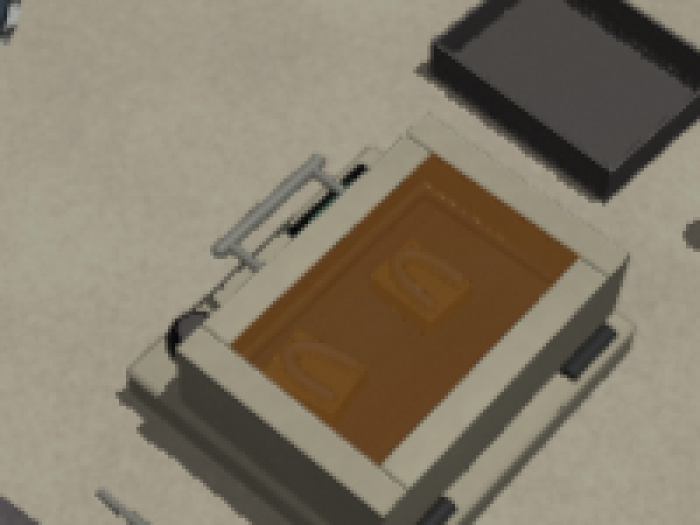

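The arm hasn't moved: the rows were refused, and the picture shows the bar, unit and both arches unchanged. I'll test the row format.

Request:
move_arm:
  moves:
    - {"gripper": 24,"x": 35,"y": -26,"z": -5,"turn": -0.09}
  newtons: 20

```text
time: 2.5
position: [0.1803, -0.6259, 0.2264]
tcp_rot: [[0.95, 0.314, -0.004], [0.314, -0.95, -0.002], [-0.005, 0.0, -1.0]]
ft_force: [-0.5, 1.0, 0.0]
finger_gap: 0.084
gripper_force: 0.0
```

Request:
move_arm:
  moves:
    - {"x": 36.5,"y": -24.5,"z": -6.5,"turn": -0.09}

```text
validation failed for argument at $.mo...
```

Request:
move_arm:
  moves:
    - {"gripper": 24,"x": 36,"y": -24,"z": -6,"turn": -0.09}
    - {"gripper": 24,"x": 39,"y": -19,"z": -5,"turn": -0.09}

```text
time: 2.7
position: [0.2413, -0.5541, 0.2388]
tcp_rot: [[0.873, 0.488, 0.0], [0.488, -0.873, -0.0], [0.0, 0.0, -1.0]]
ft_force: [1.5, -0.4, 1.2]
finger_gap: 0.0703
gripper_force: 0.0
```

```bash
sed -i 's/def plan(wps,/def plan(wps,g0=24,/; s/row={k:int(v) for k,v in zip("xyz",r) if v}/row={"gripper":w[5] if len(w)>5 else g0,**{k:int(v) for k,v in zip("xyz",r)}}/; s/if tr: row/row/; s/=pose or cur/=pose or cur/' plan.py
sed -i 's/wps,g0=24,pose=None/wps,g0=24,pose=None/; s/="turn"\]=tr/&/' plan.py
python3 - <<'E'
from plan import *
e=plan([(350,-420,260,50,45),(446,11,240,90,45),(446,11,200,90,20)])
E
```

```text
[{"gripper": 24, "x": 40, "y": -16, "z": -5, "turn": -0.09}, {"gripper": 24, "x": 41, "y": -12, "z": -6, "turn": -0.09}, {"gripper": 24, "x": 43, "y": -9, "z": -5, "turn": -0.09}, {"gripper": 24, "x": 43, "y": -5, "z": -5, "turn": -0.09}, {"gripper": 24, "x": 39, "y": -20, "z": 2, "turn": -0.07}, {"gripper": 24, "x": 41, "y": -18, "z": 2, "turn": -0.07}, {"gripper": 24, "x": 41, "y": -15, "z": 2, "turn": -0.07}, {"gripper": 24, "x": 43, "y": -12, "z": 2, "turn": -0.07}, {"gripper": 24, "x": 43, "y": -9, "z": 2, "turn": -0.07}, {"gripper": 24, "x": 43, "y": -5, "z": 2, "turn": -0.07}]
[{"gripper": 24, "x": 45, "y": -3, "z": 2, "turn": -0.07}, {"gripper": 24, "x": 44, "y": 0, "z": 2, "turn": -0.07}, {"gripper": 24, "x": 44, "y": 4, "z": 2, "turn": -0.07}, {"gripper": 24, "x": 43, "y": 6, "z": 2, "turn": -0.07}, {"gripper": 24, "x": 0, "y": 0, "z": 20, "turn": -0.0}, {"gripper": 24, "x": 0, "y": 0, "z": 20, "turn": -0.0}]
end [445.8  10.8 199.8] 89.9
```

Request:
move_arm:
  moves:
    - {"gripper": 24,"x": 40,"y": -16,"z": -5,"turn": -0.09}
    - {"gripper": 24,"x": 41,"y": -12,"z": -6,"turn": -0.09}
    - {"gripper": 24,"x": 43,"y": -9,"z": -5,"turn": -0.09}
    - {"gripper": 24,"x": 43,"y": -5,"z": -5,"turn": -0.09}
    - {"gripper": 24,"x": 39,"y": -20,"z": 2,"turn": -0.07}
    - {"gripper": 24,"x": 41,"y": -18,"z": 2,"turn": -0.07}
    - {"gripper": 24,"x": 41,"y": -15,"z": 2,"turn": -0.07}
    - {"gripper": 24,"x": 43,"y": -12,"z": 2,"turn": -0.07}
    - {"gripper": 24,"x": 43,"y": -9,"z": 2,"turn": -0.07}
    - {"gripper": 24,"x": 43,"y": -5,"z": 2,"turn": -0.07}

```text
time: 3.7
position: [0.4084, -0.1616, 0.2479]
tcp_rot: [[0.278, 0.961, 0.001], [0.961, -0.278, -0.001], [-0.001, 0.001, -1.0]]
ft_force: [0.6, 0.5, -0.6]
finger_gap: 0.0239
gripper_force: 0.0
```

Request:
move_arm:
  moves:
    - {"gripper": 24,"x": 45,"y": -3,"z": 2,"turn": -0.07}
    - {"gripper": 24,"x": 44,"y": 0,"z": 2,"turn": -0.07}
    - {"gripper": 24,"x": 44,"y": 4,"z": 2,"turn": -0.07}
    - {"gripper": 24,"x": 43,"y": 6,"z": 2,"turn": -0.07}
    - {"gripper": 24,"x": 0,"y": 0,"z": 20,"turn": 0}
    - {"gripper": 24,"x": 0,"y": 0,"z": 20,"turn": 0}
    - {"gripper": 24,"x": 0,"y": 0,"z": 0,"turn": 0}
    - {"gripper": 24,"x": 0,"y": 0,"z": 0,"turn": 0}

```text
time: 4.5
position: [0.4469, 0.009, 0.1999]
tcp_rot: [[0.004, 1.0, -0.0], [1.0, -0.004, 0.0], [0.0, -0.0, -1.0]]
ft_force: [-0.2, -0.1, 0.7]
finger_gap: 0.024
gripper_force: 0.0
```

```bash
python3 - <<'E'
from h import *
from plan import plan
plan([(446,11,95,90,25)])
a=robot.get_image("scene")[130:280,220:420]; cv2.imwrite("pics/p2.png",cv2.resize(a,None,fx=3.5,fy=3.5,interpolation=3))
E
```

```text
[{"gripper": 24, "x": 0, "y": 0, "z": 21, "turn": -0.0}, {"gripper": 24, "x": 1, "y": 0, "z": 21, "turn": -0.0}, {"gripper": 24, "x": 0, "y": -1, "z": 21, "turn": -0.0}, {"gripper": 24, "x": 1, "y": 0, "z": 21, "turn": -0.0}, {"gripper": 24, "x": 0, "y": 0, "z": 21, "turn": -0.0}]
end [445.9  11.   94.9] 89.8
```

View pics/p2.png

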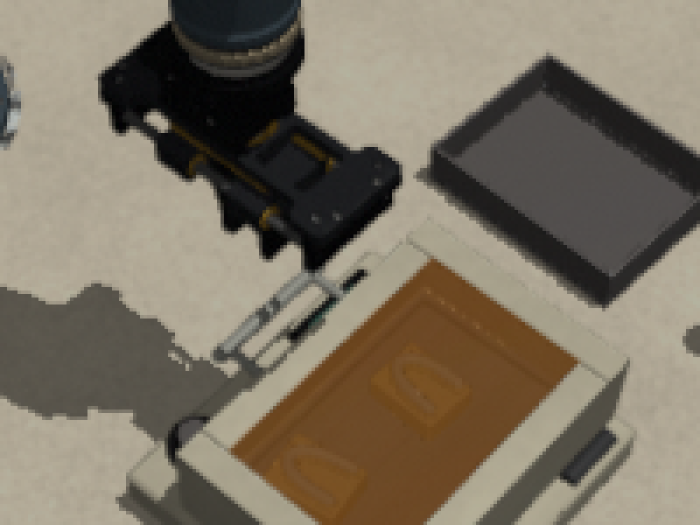

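The gripper hangs over the bar with its fingers straddling along x, so I descend and close.

Request:
move_arm:
  moves:
    - {"gripper": 24,"x": 0,"y": 0,"z": 21,"turn": 0}
    - {"gripper": 24,"x": 1,"y": 0,"z": 21,"turn": 0}
    - {"gripper": 24,"x": 0,"y": 0,"z": 21,"turn": 0}
    - {"gripper": 24,"x": 1,"y": 0,"z": 15,"turn": 0}
    - {"gripper": 24,"x": 0,"y": 0,"z": 15,"turn": 0}
    - {"gripper": 24,"x": 0,"y": 0,"z": 11,"turn": 0}
    - {"gripper": 24,"x": 0,"y": 0,"z": 0,"turn": 0}

```text
time: 5.25
position: [0.4466, 0.0107, 0.0951]
tcp_rot: [[0.005, 1.0, -0.001], [1.0, -0.005, -0.0], [-0.0, -0.001, -1.0]]
ft_force: [-0.7, 0.4, -0.1]
finger_gap: 0.0239
gripper_force: 0.0
```

Request:
move_arm:
  moves:
    - {"gripper": 4,"x": 0,"y": 0,"z": 0,"turn": 0}
    - {"gripper": 4,"x": 0,"y": 0,"z": 0,"turn": 0}
    - {"gripper": 4,"x": 0,"y": 0,"z": 0,"turn": 0}
    - {"gripper": 4,"x": 0,"y": 0,"z": 0,"turn": 0}

```text
time: 5.65
position: [0.453, 0.0111, 0.0974]
tcp_rot: [[0.004, 1.0, 0.013], [1.0, -0.004, 0.002], [0.002, 0.013, -1.0]]
ft_force: [11.7, -1.0, -9.8]
finger_gap: 0.0097
gripper_force: 20.4
```

```bash
cat > arc.py <<'E'
import sys,numpy as np
from plan import *
def arc(a0,a1,n,p,ps,g,hx=None,r=.23):
    "grasp follows the arc about the hinge; anchor at the present pose with hood angle a0"
    th0=np.radians(16.7)+a0; th1=np.radians(16.7)+a1
    H=p-1000*r*np.array([-np.cos(th0),0,np.sin(th0)])
    w=[tuple(H+1000*r*np.array([-np.cos(t),0,np.sin(t)]))+(90,60,g) for t in np.linspace(th0,th1,n+1)[1:]]
    return plan(w,pose=(p,ps))
E
python3 - <<'E'
from arc import *
print(robot.state()["finger_gap"],robot.state()["gripper_force"],robot.state()["ft_force"])
arc(0.03,1.48,30,*cur(),4)
E
```

```text
0.009744297038466054 20.434275269508362 [11.67045172 -1.0036167  -9.79264099]
[{"gripper": 4, "x": 0, "y": 4, "z": -10, "turn": -0.0}, {"gripper": 4, "x": 0, "y": 4, "z": -11, "turn": -0.0}, {"gripper": 4, "x": 0, "y": 5, "z": -10, "turn": -0.0}, {"gripper": 4, "x": 0, "y": 5, "z": -10, "turn": -0.0}, {"gripper": 4, "x": 0, "y": 6, "z": -9, "turn": -0.0}, {"gripper": 4, "x": 0, "y": 6, "z": -9, "turn": -0.0}, {"gripper": 4, "x": 0, "y": 6, "z": -9, "turn": -0.0}, {"gripper": 4, "x": 0, "y": 8, "z": -9, "turn": -0.0}, {"gripper": 4, "x": 0, "y": 7, "z": -8, "turn": -0.0}, {"gripper": 4, "x": 0, "y": 8, "z": -8, "turn": -0.0}]
[{"gripper": 4, "x": 0, "y": 8, "z": -8, "turn": -0.0}, {"gripper": 4, "x": 0, "y": 9, "z": -7, "turn": -0.0}, {"gripper": 4, "x": 0, "y": 8, "z": -6, "turn": -0.0}, {"gripper": 4, "x": 0, "y": 10, "z": -7, "turn": -0.0}, {"gripper": 4, "x": 0, "y": 9, "z": -5, "turn": -0.0}, {"gripper": 4, "x": 0, "y": 10, "z": -6, "turn": -0.0}, {"gripper": 4, "x": 1, "y": 10, "z": -5, "turn": -0.0}, {"gripper": 4, "x": 0, "y": 10, "z": -4, "turn": -0.0}, {"gripper": 4, "x": 0, "y": 10, "z": -4, "turn": -0.0}, {"gripper": 4, "x": 0, "y": 11, "z": -3, "turn": -0.0}]
[{"gripper": 4, "x": 0, "y": 11, "z": -3, "turn": -0.0}, {"gripper": 4, "x": 0, "y": 11, "z": -2, "turn": -0.0}, {"gripper": 4, "x": 0, "y": 11, "z": -2, "turn": -0.0}, {"gripper": 4, "x": 0, "y": 11, "z": -1, "turn": -0.0}, {"gripper": 4, "x": 0, "y": 11, "z": -1, "turn": -0.0}, {"gripper": 4, "x": 0, "y": 11, "z": 0, "turn": -0.0}, {"gripper": 4, "x": 0, "y": 11, "z": 0, "turn": -0.0}, {"gripper": 4, "x": 0, "y": 11, "z": 1, "turn": -0.0}, {"gripper": 4, "x": 0, "y": 11, "z": 1, "turn": -0.0}, {"gripper": 4, "x": 0, "y": 11, "z": 2, "turn": -0.0}]
end [717.   11.  250.4] 89.8
```

The gap of 9.7 mm shows the bar is held, with the bar about 6 mm further back than commanded. I'll relieve that, then follow the arc.

Request:
move_arm:
  moves:
    - {"gripper": 4,"x": 0,"y": 7,"z": 0,"turn": 0}
    - {"gripper": 4,"x": 0,"y": 4,"z": -10,"turn": 0}
    - {"gripper": 4,"x": 0,"y": 4,"z": -11,"turn": 0}
    - {"gripper": 4,"x": 0,"y": 5,"z": -10,"turn": 0}
    - {"gripper": 4,"x": 0,"y": 5,"z": -10,"turn": 0}
    - {"gripper": 4,"x": 0,"y": 0,"z": 0,"turn": 0}

```text
time: 6.25
position: [0.4726, 0.0112, 0.1386]
tcp_rot: [[0.004, 1.0, 0.001], [1.0, -0.004, -0.001], [-0.001, 0.001, -1.0]]
ft_force: [-5.6, 0.7, 3.8]
finger_gap: 0.0093
gripper_force: 19.6
```

Request:
move_arm:
  moves:
    - {"gripper": 4,"x": 0,"y": 6,"z": -9,"turn": 0}
    - {"gripper": 4,"x": 0,"y": 6,"z": -9,"turn": 0}
    - {"gripper": 4,"x": 0,"y": 6,"z": -9,"turn": 0}
    - {"gripper": 4,"x": 0,"y": 8,"z": -9,"turn": 0}
    - {"gripper": 4,"x": 0,"y": 7,"z": -8,"turn": 0}
    - {"gripper": 4,"x": 0,"y": 8,"z": -8,"turn": 0}
    - {"gripper": 4,"x": 0,"y": 8,"z": -8,"turn": 0}
    - {"gripper": 4,"x": 0,"y": 9,"z": -7,"turn": 0}
    - {"gripper": 4,"x": 0,"y": 8,"z": -6,"turn": 0}
    - {"gripper": 4,"x": 0,"y": 10,"z": -7,"turn": 0}

```text
time: 7.25
position: [0.5492, 0.0119, 0.2159]
tcp_rot: [[0.003, 1.0, 0.001], [1.0, -0.003, 0.003], [0.003, 0.001, -1.0]]
ft_force: [3.7, 5.5, -16.4]
finger_gap: 0.0089
gripper_force: 20.8
```

Request:
move_arm:
  moves:
    - {"gripper": 4,"x": 0,"y": 0,"z": 0,"turn": 0}
    - {"gripper": 4,"x": 0,"y": 0,"z": 0,"turn": 0}

```text
time: 7.45
position: [0.5514, 0.0119, 0.2171]
tcp_rot: [[0.004, 1.0, 0.007], [1.0, -0.004, 0.003], [0.003, 0.007, -1.0]]
ft_force: [8.4, 6.4, -11.7]
finger_gap: 0.009
gripper_force: 20.5
```

```bash
python3 - <<'E'
from arc import *
from scipy.optimize import least_squares
P=np.array([[453,97.4],[472.6,138.6],[551.4,217.1]])
f=least_squares(lambda c:np.hypot(*(P-c).T)-230,[660,30]);print(f.x,f.fun)
c=f.x;p,ps=cur();th=np.arctan2(p[2]-c[1],c[0]-p[0]);print(th-np.radians(16.7))
arc(th-np.radians(16.7),1.46,15,p,ps,4)
E
```

```text
[669.49377569  19.7304194 ] [ 0.00460574 -0.00622596  0.00193739]
0.7403754546878089
[{"gripper": 4, "x": 0, "y": 10, "z": -5, "turn": -0.0}, {"gripper": 4, "x": 0, "y": 9, "z": -5, "turn": -0.0}, {"gripper": 4, "x": 0, "y": 11, "z": -5, "turn": -0.0}, {"gripper": 4, "x": 0, "y": 10, "z": -4, "turn": -0.0}, {"gripper": 4, "x": 0, "y": 10, "z": -3, "turn": -0.0}, {"gripper": 4, "x": 0, "y": 11, "z": -3, "turn": -0.0}, {"gripper": 4, "x": 0, "y": 11, "z": -3, "turn": -0.0}, {"gripper": 4, "x": 0, "y": 11, "z": -2, "turn": -0.0}, {"gripper": 4, "x": 0, "y": 10, "z": -1, "turn": -0.0}, {"gripper": 4, "x": 0, "y": 11, "z": -1, "turn": -0.0}]
[{"gripper": 4, "x": 0, "y": 11, "z": -1, "turn": -0.0}, {"gripper": 4, "x": 0, "y": 11, "z": 1, "turn": -0.0}, {"gripper": 4, "x": 0, "y": 12, "z": 0, "turn": -0.0}, {"gripper": 4, "x": 1, "y": 10, "z": 1, "turn": -0.0}, {"gripper": 4, "x": 0, "y": 11, "z": 2, "turn": -0.0}]
end [710.4  12.3 246.1] 89.8
```

Request:
move_arm:
  moves:
    - {"gripper": 4,"x": 0,"y": 13,"z": -5,"turn": 0}
    - {"gripper": 4,"x": 0,"y": 10,"z": -5,"turn": 0}
    - {"gripper": 4,"x": 0,"y": 11,"z": -5,"turn": 0}
    - {"gripper": 4,"x": 0,"y": 10,"z": -4,"turn": 0}
    - {"gripper": 4,"x": 0,"y": 10,"z": -3,"turn": 0}
    - {"gripper": 4,"x": 0,"y": 11,"z": -3,"turn": 0}
    - {"gripper": 4,"x": 0,"y": 11,"z": -3,"turn": 0}
    - {"gripper": 4,"x": 0,"y": 11,"z": -2,"turn": 0}
    - {"gripper": 4,"x": 0,"y": 10,"z": -1,"turn": 0}
    - {"gripper": 4,"x": 0,"y": 11,"z": -1,"turn": 0}

```text
time: 8.45
position: [0.6554, 0.0125, 0.2486]
tcp_rot: [[0.002, 1.0, -0.003], [1.0, -0.002, 0.003], [0.003, -0.003, -1.0]]
ft_force: [-4.1, 5.8, -3.7]
finger_gap: 0.009
gripper_force: 20.0
```

Request:
move_arm:
  moves:
    - {"gripper": 4,"x": 0,"y": 11,"z": -1,"turn": 0}
    - {"gripper": 4,"x": 0,"y": 11,"z": 1,"turn": 0}
    - {"gripper": 4,"x": 0,"y": 10,"z": 0,"turn": 0}
    - {"gripper": 4,"x": 0,"y": 9,"z": 1,"turn": 0}
    - {"gripper": 4,"x": 0,"y": 7,"z": 1,"turn": 0}
    - {"gripper": 4,"x": 0,"y": 0,"z": 0,"turn": 0}
    - {"gripper": 4,"x": 0,"y": 0,"z": 0,"turn": 0}

```text
time: 9.15
position: [0.7044, 0.0128, 0.2462]
tcp_rot: [[0.002, 1.0, 0.0], [1.0, -0.002, 0.004], [0.004, -0.0, -1.0]]
ft_force: [0.1, 6.7, -7.2]
finger_gap: 0.009
gripper_force: 20.4
```

Request:
move_arm:
  moves:
    - {"gripper": 24,"x": 0,"y": 0,"z": 0,"turn": 0}
    - {"gripper": 24,"x": 0,"y": 0,"z": 0,"turn": 0}
    - {"gripper": 24,"x": 0,"y": 0,"z": -15,"turn": 0}
    - {"gripper": 24,"x": 0,"y": 0,"z": -30,"turn": 0}
    - {"gripper": 24,"x": 0,"y": 0,"z": -30,"turn": 0}
    - {"gripper": 24,"x": 0,"y": 0,"z": -30,"turn": 0}

```text
time: 9.75
position: [0.7044, 0.0089, 0.3551]
tcp_rot: [[0.006, 1.0, 0.003], [1.0, -0.006, -0.001], [-0.001, 0.003, -1.0]]
ft_force: [0.7, -0.3, -0.3]
finger_gap: 0.0241
gripper_force: 0.0
```

```bash
python3 - <<'E'
from plan import *
plan([(480,330,320,180,45)],g0=75)
E
```

```text
[{"gripper": 75, "x": 27, "y": -19, "z": 3, "turn": -0.13}, {"gripper": 75, "x": 29, "y": -15, "z": 3, "turn": -0.13}, {"gripper": 75, "x": 30, "y": -12, "z": 3, "turn": -0.13}, {"gripper": 75, "x": 32, "y": -7, "z": 3, "turn": -0.14}, {"gripper": 75, "x": 32, "y": -3, "z": 3, "turn": -0.13}, {"gripper": 75, "x": 33, "y": 2, "z": 3, "turn": -0.13}, {"gripper": 75, "x": 32, "y": 6, "z": 2, "turn": -0.13}, {"gripper": 75, "x": 31, "y": 9, "z": 3, "turn": -0.13}, {"gripper": 75, "x": 30, "y": 14, "z": 3, "turn": -0.13}, {"gripper": 75, "x": 27, "y": 18, "z": 3, "turn": -0.13}]
[{"gripper": 75, "x": 26, "y": 21, "z": 3, "turn": -0.14}, {"gripper": 75, "x": 22, "y": 24, "z": 3, "turn": -0.13}]
end [479.7 330.4 320.1] 180.2
```

Request:
move_arm:
  moves:
    - {"gripper": 75,"x": 27,"y": -19,"z": 3,"turn": -0.13}
    - {"gripper": 75,"x": 29,"y": -15,"z": 3,"turn": -0.13}
    - {"gripper": 75,"x": 30,"y": -12,"z": 3,"turn": -0.13}
    - {"gripper": 75,"x": 32,"y": -7,"z": 3,"turn": -0.14}
    - {"gripper": 75,"x": 32,"y": -3,"z": 3,"turn": -0.13}
    - {"gripper": 75,"x": 33,"y": 2,"z": 3,"turn": -0.13}
    - {"gripper": 75,"x": 32,"y": 6,"z": 2,"turn": -0.13}
    - {"gripper": 75,"x": 31,"y": 9,"z": 3,"turn": -0.13}
    - {"gripper": 75,"x": 30,"y": 14,"z": 3,"turn": -0.13}
    - {"gripper": 75,"x": 27,"y": 18,"z": 3,"turn": -0.13}

```text
time: 10.75
position: [0.5174, 0.278, 0.3247]
tcp_rot: [[-0.966, 0.259, 0.004], [0.259, 0.966, -0.0], [-0.004, 0.001, -1.0]]
ft_force: [-0.3, 0.7, -0.4]
finger_gap: 0.075
gripper_force: 0.0
```

Request:
move_arm:
  moves:
    - {"gripper": 75,"x": 26,"y": 21,"z": 3,"turn": -0.14}
    - {"gripper": 75,"x": 22,"y": 24,"z": 3,"turn": -0.13}
    - {"gripper": 75,"x": 0,"y": 0,"z": 0,"turn": 0}

```text
time: 11.05
position: [0.4755, 0.3353, 0.3188]
tcp_rot: [[-1.0, -0.014, 0.002], [-0.014, 1.0, 0.003], [-0.002, 0.003, -1.0]]
ft_force: [0.1, 0.3, 0.8]
finger_gap: 0.0753
gripper_force: 0.0
```

```bash
python3 - <<'E'
from h import *
a=robot.get_image("top"); cv2.imwrite("pics/t3.png",a); b=robot.get_image("scene"); cv2.imwrite("pics/s3.png",b)
for c in("top","scene"):
    for o in robot.cut_out(c,"arch1"):
        if o["score"]>.2: print(c,round(o["score"],2),np.round(o["position"]),o["mask"].sum(),onz(c,o["position"],.069).round(3))
v=np.hstack([cv2.resize(a[170:310,240:380],(400,400),interpolation=3),cv2.resize(b[150:350,220:420],(400,400),interpolation=3)])
cv2.imwrite("pics/v3.png",v)
E
```

```text
top 0.72 [237. 287.] 487 [0.549 0.059 0.069]
scene 0.9 [268. 313.] 491 [ 0.556 -0.047  0.069]
scene 0.61 [239. 339.] 463 [0.549 0.058 0.069]
```

View pics/v3.png

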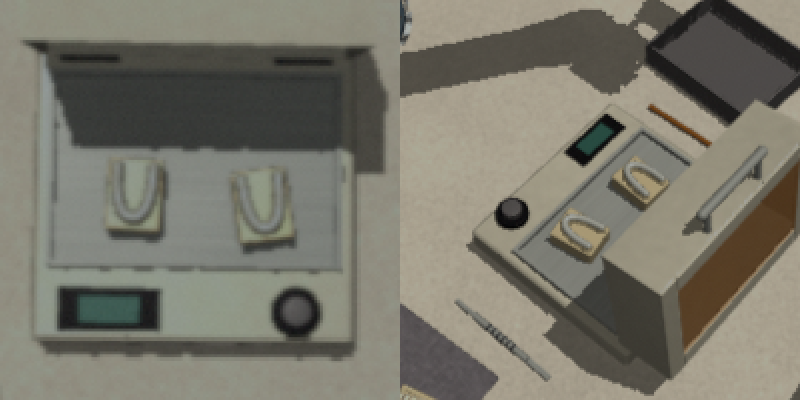

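The hood stands open. The two arches are at top px (287,238) and (332,242), long sides roughly along x. Now fit their poses.

```bash
python3 - <<'E'
from h import *
for c in("top","scene"): robot.get_image(c)
print(fitobj("arch1",AB,.549,.058,0,.045),fitobj("arch1",AB,.549,.058,0,.045,cams=("scene",)))
print(fitobj("arch1",AB,.545,-.045,.1,.045))
# top-only by colour-free rectangle
a=cv2.imread("pics/t3.png")[205:275,265:355]; cv2.imwrite("pics/z.png",a)
for n in("quad1",):
  for c in("top","scene"):
    for o in robot.cut_out(c,n):
      if o["score"]>.25: print(n,c,round(o["score"],2),onz(c,o["position"],.02).round(3))
# plate corners from top image, assumed z .053 (crop px/400*140)
for x,y in((50,268),(342,270),(33,343),(355,345)):
    print((x,y),onz("top",(170+y*.35-.5,240+x*.35-.5),.053 if y<300 else .045).round(4))
for x,y in((296,312),): print("key",onz("top",(170+y*.35-.5,240+x*.35-.5),.067).round(4))
print("key scene",onz("scene",(150+209*.5,220+113*.5),.067).round(4))
E
```

```text
(array([0.5482, 0.0608]), np.float64(-2.5), np.float64(0.276), ['top', 'scene']) (array([0.5488, 0.0617]), np.float64(-3.6), np.float64(0.205), ['scene'])
(array([ 0.5431, -0.0456]), np.float64(8.5), np.float64(0.057), ['scene'])
quad1 top 0.67 [ 0.389 -0.311  0.02 ]
quad1 top 0.6 [ 0.536 -0.323  0.02 ]
quad1 top 0.44 [0.515 0.288 0.02 ]
quad1 scene 0.76 [ 0.389 -0.317  0.02 ]
(50, 268) [0.4861 0.1295 0.053 ]
(342, 270) [ 0.4914 -0.1125  0.053 ]
(33, 343) [0.424  0.1418 0.045 ]
(355, 345) [ 0.4297 -0.1254  0.045 ]
key [ 0.455  -0.0741  0.067 ]
key scene [ 0.4622 -0.0761  0.067 ]
```

```bash
cat >> plan.py <<'E'
def pk(x,y,psi,z,g,hi,pose=None,step=45):
    return plan([(x,y,hi,psi,step),(x,y,z+30,psi,30),(x,y,z,psi,10)],g0=g,pose=pose)
E
python3 - <<'E'
from plan import *
pk(548,61,177.5,49,76,160)
E
```

```text
[{"gripper": 76, "x": -9, "y": -34, "z": 20, "turn": 0.01}, {"gripper": 76, "x": -8, "y": -33, "z": 19, "turn": 0.0}, {"gripper": 76, "x": -9, "y": -34, "z": 20, "turn": 0.01}, {"gripper": 76, "x": -9, "y": -34, "z": 19, "turn": 0.0}, {"gripper": 76, "x": -10, "y": -33, "z": 20, "turn": 0.01}, {"gripper": 76, "x": -9, "y": -34, "z": 19, "turn": 0.01}, {"gripper": 76, "x": -10, "y": -33, "z": 20, "turn": 0.0}, {"gripper": 76, "x": -10, "y": -34, "z": 20, "turn": 0.01}, {"gripper": 76, "x": 0, "y": 0, "z": 27, "turn": -0.0}, {"gripper": 76, "x": 0, "y": 0, "z": 27, "turn": -0.0}]
[{"gripper": 76, "x": 0, "y": 0, "z": 27, "turn": -0.0}, {"gripper": 76, "x": 0, "y": 0, "z": 10, "turn": -0.0}, {"gripper": 76, "x": 0, "y": 0, "z": 10, "turn": -0.0}, {"gripper": 76, "x": 0, "y": 0, "z": 10, "turn": -0.0}]
end [548.3  60.8  48.5] -182.6
```

Request:
move_arm:
  moves:
    - {"gripper": 76,"x": -9,"y": -34,"z": 20,"turn": 0.01}
    - {"gripper": 76,"x": -8,"y": -33,"z": 19,"turn": 0.0}
    - {"gripper": 76,"x": -9,"y": -34,"z": 20,"turn": 0.01}
    - {"gripper": 76,"x": -9,"y": -34,"z": 19,"turn": 0.0}
    - {"gripper": 76,"x": -10,"y": -33,"z": 20,"turn": 0.01}
    - {"gripper": 76,"x": -9,"y": -34,"z": 19,"turn": 0.01}
    - {"gripper": 76,"x": -10,"y": -33,"z": 20,"turn": 0.0}
    - {"gripper": 76,"x": -10,"y": -34,"z": 20,"turn": 0.01}
    - {"gripper": 76,"x": 0,"y": 0,"z": 27,"turn": 0}
    - {"gripper": 76,"x": 0,"y": 0,"z": 0,"turn": 0}
  newtons: 12

```text
time: 12.7
position: [0.5462, 0.0587, 0.1294]
tcp_rot: [[-0.999, 0.047, -0.007], [0.047, 0.999, -0.001], [0.007, -0.001, -1.0]]
ft_force: [-0.7, 1.2, 0.3]
finger_gap: 0.0764
gripper_force: 0.0
```

Request:
move_arm:
  moves:
    - {"gripper": 76,"x": 0,"y": 0,"z": 0,"turn": 0}

```text
time: 12.8
position: [0.5481, 0.062, 0.133]
tcp_rot: [[-0.999, 0.043, -0.0], [0.043, 0.999, 0.001], [0.0, 0.001, -1.0]]
ft_force: [-0.0, 0.4, 0.2]
finger_gap: 0.076
gripper_force: 0.0
```

```bash
python3 - <<'E'
from h import *
from plan import *
plan([(548,61,80,177.5,30),(548,61,49,177.5,10)],g0=76)
b=robot.get_image("scene");a=robot.get_image("top")
v=np.hstack([cv2.resize(a[170:310,240:380],(400,400),interpolation=3),cv2.resize(b[150:300,250:400],(400,400),interpolation=3)])
cv2.imwrite("pics/v4.png",v)
E
```

```text
[{"gripper": 76, "x": 0, "y": -1, "z": 26, "turn": 0.0}, {"gripper": 76, "x": 0, "y": 0, "z": 27, "turn": 0.0}, {"gripper": 76, "x": 0, "y": 0, "z": 8, "turn": 0.0}, {"gripper": 76, "x": 0, "y": 0, "z": 7, "turn": 0.0}, {"gripper": 76, "x": 0, "y": 0, "z": 8, "turn": 0.0}, {"gripper": 76, "x": 0, "y": 0, "z": 8, "turn": 0.0}]
end [548.1  61.   49. ] 177.5
```

View pics/v4.png

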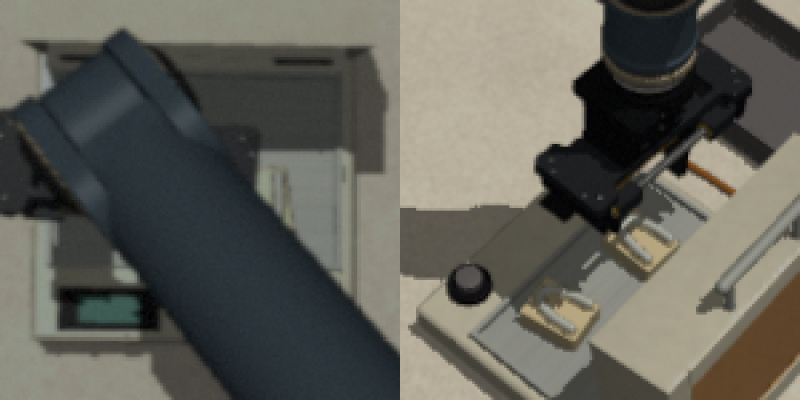

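The gripper hangs over the left arch, aligned. Descend and grip.

Request:
move_arm:
  moves:
    - {"gripper": 76,"x": 0,"y": -1,"z": 26,"turn": 0}
    - {"gripper": 76,"x": 0,"y": 0,"z": 27,"turn": 0}
    - {"gripper": 76,"x": 0,"y": 0,"z": 8,"turn": 0}
    - {"gripper": 76,"x": 0,"y": 0,"z": 7,"turn": 0}
    - {"gripper": 76,"x": 0,"y": 0,"z": 8,"turn": 0}
    - {"gripper": 76,"x": 0,"y": 0,"z": 8,"turn": 0}
    - {"gripper": 76,"x": 0,"y": 0,"z": 0,"turn": 0}

```text
time: 13.6
position: [0.5479, 0.0599, 0.0481]
tcp_rot: [[-0.999, 0.045, -0.001], [0.045, 0.999, -0.0], [0.001, -0.0, -1.0]]
ft_force: [-0.6, -0.5, 0.6]
finger_gap: 0.076
gripper_force: 0.0
```

Request:
move_arm:
  moves:
    - {"gripper": 52,"x": 0,"y": 0,"z": 0,"turn": 0}
    - {"gripper": 52,"x": 0,"y": 0,"z": 0,"turn": 0}
    - {"gripper": 42,"x": 0,"y": 0,"z": 0,"turn": 0}
    - {"gripper": 40,"x": 0,"y": 0,"z": 0,"turn": 0}
    - {"gripper": 40,"x": 0,"y": 0,"z": 0,"turn": 0}
    - {"gripper": 40,"x": 0,"y": 0,"z": 0,"turn": 0}

```text
time: 14.2
position: [0.5484, 0.0602, 0.0488]
tcp_rot: [[-0.999, 0.045, 0.001], [0.045, 0.999, 0.0], [-0.0, 0.0, -1.0]]
ft_force: [0.4, 0.2, 1.0]
finger_gap: 0.0456
gripper_force: 12.0
```

```bash
python3 - <<'E'
from plan import *
p=plan([(548,62,120,177.5,20),(536,319,120,177,30),(536,319,30,177,20),(536,319,11,177,5)],g0=40)
E
```

```text
[{"gripper": 40, "x": 0, "y": 0, "z": -18, "turn": -0.0}, {"gripper": 40, "x": 0, "y": 1, "z": -18, "turn": -0.0}, {"gripper": 40, "x": 0, "y": 0, "z": -17, "turn": -0.0}, {"gripper": 40, "x": 0, "y": 1, "z": -18, "turn": -0.0}, {"gripper": 40, "x": 3, "y": 28, "z": 0, "turn": 0.0}, {"gripper": 40, "x": 2, "y": 29, "z": 0, "turn": 0.0}, {"gripper": 40, "x": 3, "y": 28, "z": 0, "turn": 0.0}, {"gripper": 40, "x": 3, "y": 29, "z": 0, "turn": 0.0}, {"gripper": 40, "x": 2, "y": 28, "z": 0, "turn": 0.0}, {"gripper": 40, "x": 3, "y": 29, "z": 0, "turn": 0.01}]
[{"gripper": 40, "x": 3, "y": 28, "z": 0, "turn": -0.0}, {"gripper": 40, "x": 3, "y": 29, "z": 0, "turn": -0.0}, {"gripper": 40, "x": 3, "y": 28, "z": 0, "turn": -0.0}, {"gripper": 40, "x": 0, "y": 0, "z": 18, "turn": -0.0}, {"gripper": 40, "x": 0, "y": 0, "z": 18, "turn": -0.0}, {"gripper": 40, "x": 0, "y": 0, "z": 18, "turn": -0.0}, {"gripper": 40, "x": 0, "y": 0, "z": 18, "turn": -0.0}, {"gripper": 40, "x": 0, "y": 0, "z": 18, "turn": -0.0}, {"gripper": 40, "x": 0, "y": 0, "z": 5, "turn": -0.0}, {"gripper": 40, "x": 0, "y": 0, "z": 4, "turn": -0.0}]
[{"gripper": 40, "x": 0, "y": 0, "z": 5, "turn": -0.0}, {"gripper": 40, "x": 0, "y": 0, "z": 5, "turn": -0.0}]
end [535.8 319.1  10.8] 176.9
```

Request:
move_arm:
  moves:
    - {"gripper": 40,"x": 0,"y": 0,"z": -10,"turn": 0}
    - {"gripper": 40,"x": 0,"y": 1,"z": -20,"turn": 0}
    - {"gripper": 40,"x": 0,"y": 0,"z": -20,"turn": 0}
    - {"gripper": 40,"x": 0,"y": 1,"z": -21,"turn": 0}
    - {"gripper": 40,"x": 3,"y": 20,"z": 0,"turn": 0.0}
    - {"gripper": 40,"x": 2,"y": 29,"z": 0,"turn": 0.0}
    - {"gripper": 40,"x": 3,"y": 32,"z": 0,"turn": 0.0}
    - {"gripper": 40,"x": 3,"y": 33,"z": 0,"turn": 0.0}
    - {"gripper": 40,"x": 2,"y": 28,"z": 0,"turn": 0.0}
    - {"gripper": 40,"x": 3,"y": 29,"z": 0,"turn": 0.01}

```text
time: 15.2
position: [0.5397, 0.2344, 0.1199]
tcp_rot: [[-0.998, 0.055, -0.0], [0.055, 0.998, -0.0], [0.0, -0.0, -1.0]]
ft_force: [0.8, -0.5, -1.2]
finger_gap: 0.0457
gripper_force: 12.0
```

Request:
move_arm:
  moves:
    - {"gripper": 40,"x": 3,"y": 32,"z": 0,"turn": 0}
    - {"gripper": 40,"x": 3,"y": 30,"z": 0,"turn": 0}
    - {"gripper": 40,"x": 3,"y": 23,"z": 0,"turn": 0}
    - {"gripper": 40,"x": 0,"y": 0,"z": 15,"turn": 0}
    - {"gripper": 40,"x": 0,"y": 0,"z": 21,"turn": 0}
    - {"gripper": 40,"x": 0,"y": 0,"z": 21,"turn": 0}
    - {"gripper": 40,"x": 0,"y": 0,"z": 18,"turn": 0}
    - {"gripper": 40,"x": 0,"y": 0,"z": 13,"turn": 0}
    - {"gripper": 40,"x": 0,"y": 0,"z": 5,"turn": 0}
    - {"gripper": 40,"x": 0,"y": 0,"z": 4,"turn": 0}

```text
time: 16.2
position: [0.5358, 0.3189, 0.0224]
tcp_rot: [[-0.998, 0.055, 0.0], [0.055, 0.998, 0.0], [-0.0, 0.0, -1.0]]
ft_force: [0.6, 0.6, -1.4]
finger_gap: 0.0461
gripper_force: 12.0
```

Request:
move_arm:
  moves:
    - {"gripper": 40,"x": 0,"y": 0,"z": 4,"turn": 0}
    - {"gripper": 40,"x": 0,"y": 0,"z": 3,"turn": 0}
    - {"gripper": 40,"x": 0,"y": 0,"z": 1,"turn": 0}
    - {"gripper": 40,"x": 0,"y": 0,"z": 0,"turn": 0}
    - {"gripper": 40,"x": 0,"y": 0,"z": 0,"turn": 0}

```text
time: 16.7
position: [0.5358, 0.3191, 0.0149]
tcp_rot: [[-0.999, 0.055, 0.001], [0.055, 0.999, 0.0], [-0.001, 0.0, -1.0]]
ft_force: [-0.2, 0.6, -1.3]
finger_gap: 0.046
gripper_force: 12.0
```

Request:
move_arm:
  moves:
    - {"gripper": 40,"x": 0,"y": 0,"z": 3,"turn": 0}
    - {"gripper": 40,"x": 0,"y": 0,"z": 2,"turn": 0}
    - {"gripper": 40,"x": 0,"y": 0,"z": 1,"turn": 0}
    - {"gripper": 40,"x": 0,"y": 0,"z": 0,"turn": 0}
    - {"gripper": 40,"x": 0,"y": 0,"z": 1,"turn": 0}
    - {"gripper": 40,"x": 0,"y": 0,"z": 0,"turn": 0}

```text
time: 17.3
position: [0.5357, 0.319, 0.0078]
tcp_rot: [[-0.999, 0.055, 0.0], [0.055, 0.999, 0.0], [-0.0, 0.0, -1.0]]
ft_force: [-0.2, -1.0, -0.7]
finger_gap: 0.046
gripper_force: 12.0
```

Request:
move_arm:
  moves:
    - {"gripper": 40,"x": 0,"y": 0,"z": 1,"turn": 0}
    - {"gripper": 40,"x": 0,"y": 0,"z": 0,"turn": 0}
    - {"gripper": 40,"x": 0,"y": 0,"z": 0,"turn": 0}

```text
time: 17.6
position: [0.5357, 0.319, 0.0077]
tcp_rot: [[-0.998, 0.055, 0.001], [0.055, 0.998, -0.001], [-0.001, -0.0, -1.0]]
ft_force: [-2.5, -2.9, 6.6]
finger_gap: 0.0456
gripper_force: 12.0
```

Contact felt (+6.6 N, −1 mm). Release and go for the second arch.

Request:
move_arm:
  moves:
    - {"gripper": 60,"x": 0,"y": 0,"z": 0,"turn": 0}
    - {"gripper": 60,"x": 0,"y": 0,"z": 0,"turn": 0}
    - {"gripper": 60,"x": 0,"y": 0,"z": -15,"turn": 0}
    - {"gripper": 60,"x": 0,"y": 0,"z": -30,"turn": 0}
    - {"gripper": 60,"x": 0,"y": 0,"z": -40,"turn": 0}
    - {"gripper": 76,"x": 0,"y": 0,"z": -40,"turn": 0}
    - {"gripper": 76,"x": 0,"y": 0,"z": 0,"turn": 0}

```text
time: 18.3
position: [0.538, 0.3223, 0.1385]
tcp_rot: [[-0.998, 0.055, 0.009], [0.055, 0.998, 0.007], [-0.009, 0.007, -1.0]]
ft_force: [0.3, 0.0, 0.6]
finger_gap: 0.0692
gripper_force: 0.0
```

```bash
python3 - <<'E'
from h import *
from plan import *
robot.get_image("scene")
print(fitobj("arch1",AB,.545,-.045,.1,.045,cams=("scene",)))
plan([(543,-46,135,188.5,45),(543,-46,80,188.5,28),(543,-46,49,188.5,8)],g0=76)
E
```

```text
(array([ 0.5436, -0.0458]), np.float64(10.4), np.float64(0.091), ['scene'])
[{"gripper": 76, "x": -3, "y": -40, "z": 0, "turn": -0.02}, {"gripper": 76, "x": -2, "y": -41, "z": 0, "turn": -0.03}, {"gripper": 76, "x": -1, "y": -41, "z": -1, "turn": -0.02}, {"gripper": 76, "x": 0, "y": -40, "z": 0, "turn": -0.02}, {"gripper": 76, "x": 0, "y": -41, "z": 0, "turn": -0.02}, {"gripper": 76, "x": 2, "y": -40, "z": 0, "turn": -0.03}, {"gripper": 76, "x": 3, "y": -41, "z": 0, "turn": -0.02}, {"gripper": 76, "x": 3, "y": -40, "z": -1, "turn": -0.02}, {"gripper": 76, "x": 4, "y": -41, "z": 0, "turn": -0.02}, {"gripper": 76, "x": 0, "y": 0, "z": 28, "turn": -0.0}]
[{"gripper": 76, "x": 0, "y": 0, "z": 27, "turn": -0.0}, {"gripper": 76, "x": 0, "y": 0, "z": 8, "turn": -0.0}, {"gripper": 76, "x": 0, "y": 0, "z": 8, "turn": -0.0}, {"gripper": 76, "x": 0, "y": 0, "z": 7, "turn": -0.0}, {"gripper": 76, "x": 0, "y": 0, "z": 8, "turn": -0.0}]
end [543.4 -46.2  49.3] 188.3
```

Request:
move_arm:
  moves:
    - {"gripper": 76,"x": -3,"y": -40,"z": 0,"turn": -0.02}
    - {"gripper": 76,"x": -2,"y": -41,"z": 0,"turn": -0.03}
    - {"gripper": 76,"x": -1,"y": -41,"z": 0,"turn": -0.02}
    - {"gripper": 76,"x": 0,"y": -40,"z": 0,"turn": -0.03}
    - {"gripper": 76,"x": 0,"y": -41,"z": 0,"turn": -0.03}
    - {"gripper": 76,"x": 2,"y": -40,"z": 0,"turn": -0.03}
    - {"gripper": 76,"x": 3,"y": -41,"z": 0,"turn": -0.02}
    - {"gripper": 76,"x": 3,"y": -40,"z": 0,"turn": -0.02}
    - {"gripper": 76,"x": 4,"y": -41,"z": 0,"turn": -0.02}
    - {"gripper": 76,"x": 0,"y": 0,"z": 10,"turn": 0}

```text
time: 19.4
position: [0.5467, -0.0544, 0.1201]
tcp_rot: [[-0.988, -0.153, -0.002], [-0.153, 0.988, -0.003], [0.002, -0.003, -1.0]]
ft_force: [1.1, -0.3, -0.3]
finger_gap: 0.076
gripper_force: 0.0
```

Request:
move_arm:
  moves:
    - {"gripper": 76,"x": 0,"y": 0,"z": 0,"turn": 0}
    - {"gripper": 76,"x": 0,"y": 0,"z": 0,"turn": 0}

```text
time: 19.6
position: [0.5459, -0.045, 0.121]
tcp_rot: [[-0.986, -0.167, -0.001], [-0.167, 0.986, 0.001], [0.001, 0.001, -1.0]]
ft_force: [-0.4, 0.5, 0.2]
finger_gap: 0.0762
gripper_force: 0.0
```

```bash
python3 - <<'E'
from h import *
from plan import *
robot.get_image("scene")
try: print(fitobj("arch1",AB,.545,-.045,.1,.045,cams=("scene",)))
except Exception as e: print(e)
plan([(543,-46,80,189,28),(543,-46,49,189,8)],g0=76)
E
```

```text
(array([ 0.5446, -0.0445]), np.float64(4.6), np.float64(0.98), ['scene'])
[{"gripper": 76, "x": 2, "y": 0, "z": 21, "turn": 0.01}, {"gripper": 76, "x": 2, "y": -1, "z": 21, "turn": 0.0}, {"gripper": 76, "x": 0, "y": 0, "z": 8, "turn": 0.0}, {"gripper": 76, "x": 0, "y": 0, "z": 7, "turn": 0.0}, {"gripper": 76, "x": 0, "y": 0, "z": 8, "turn": 0.0}, {"gripper": 76, "x": 0, "y": 0, "z": 8, "turn": 0.0}]
end [542.7 -46.2  48.7] -170.9
```

Request:
move_arm:
  moves:
    - {"gripper": 76,"x": 2,"y": 0,"z": 21,"turn": 0}
    - {"gripper": 76,"x": 0,"y": -1,"z": 21,"turn": 0.0}
    - {"gripper": 76,"x": 0,"y": 0,"z": 8,"turn": 0.0}
    - {"gripper": 76,"x": 0,"y": 0,"z": 7,"turn": 0.0}
    - {"gripper": 76,"x": 0,"y": 0,"z": 8,"turn": 0.0}
    - {"gripper": 76,"x": 0,"y": 0,"z": 7,"turn": 0.0}
    - {"gripper": 76,"x": 0,"y": 0,"z": 0,"turn": 0}

```text
time: 20.4
position: [0.5444, -0.0478, 0.049]
tcp_rot: [[-0.986, -0.165, -0.001], [-0.165, 0.986, -0.0], [0.001, 0.0, -1.0]]
ft_force: [-0.4, -0.7, 0.1]
finger_gap: 0.0761
gripper_force: 0.0
```

Request:
move_arm:
  moves:
    - {"gripper": 52,"x": 0,"y": 0,"z": 0,"turn": 0}
    - {"gripper": 52,"x": 0,"y": 0,"z": 0,"turn": 0}
    - {"gripper": 42,"x": 0,"y": 0,"z": 0,"turn": 0}
    - {"gripper": 40,"x": 0,"y": 0,"z": 0,"turn": 0}
    - {"gripper": 40,"x": 0,"y": 0,"z": 0,"turn": 0}
    - {"gripper": 40,"x": 0,"y": 0,"z": 0,"turn": 0}

```text
time: 21.0
position: [0.5449, -0.0474, 0.0498]
tcp_rot: [[-0.986, -0.165, 0.0], [-0.165, 0.986, 0.0], [-0.001, 0.0, -1.0]]
ft_force: [0.2, 1.1, 1.1]
finger_gap: 0.0458
gripper_force: 12.0
```

```bash
python3 - <<'E'
from plan import *
p=plan([(543,-46,120,189,18),(446,324,120,177,33),(446,324,40,177,18),(446,324,16,177,6),(446,324,10,177,2)],g0=40)
E
```

```text
[{"gripper": 40, "x": 0, "y": 0, "z": -18, "turn": 0.0}, {"gripper": 40, "x": 1, "y": 1, "z": -17, "turn": 0.0}, {"gripper": 40, "x": 0, "y": 0, "z": -18, "turn": 0.01}, {"gripper": 40, "x": 1, "y": 1, "z": -17, "turn": -0.0}, {"gripper": 40, "x": 3, "y": 32, "z": 0, "turn": 0.02}, {"gripper": 40, "x": 4, "y": 31, "z": 0, "turn": 0.01}, {"gripper": 40, "x": 4, "y": 32, "z": 0, "turn": 0.02}, {"gripper": 40, "x": 5, "y": 31, "z": 0, "turn": 0.02}, {"gripper": 40, "x": 5, "y": 32, "z": 0, "turn": 0.02}, {"gripper": 40, "x": 6, "y": 31, "z": 0, "turn": 0.01}]
[{"gripper": 40, "x": 7, "y": 31, "z": 0, "turn": 0.02}, {"gripper": 40, "x": 7, "y": 31, "z": 0, "turn": 0.02}, {"gripper": 40, "x": 7, "y": 31, "z": 0, "turn": 0.02}, {"gripper": 40, "x": 8, "y": 31, "z": 0, "turn": 0.01}, {"gripper": 40, "x": 9, "y": 31, "z": 0, "turn": 0.02}, {"gripper": 40, "x": 9, "y": 30, "z": 0, "turn": 0.02}, {"gripper": 40, "x": 0, "y": 0, "z": 16, "turn": -0.0}, {"gripper": 40, "x": 0, "y": 0, "z": 16, "turn": -0.0}, {"gripper": 40, "x": 0, "y": 0, "z": 16, "turn": -0.0}, {"gripper": 40, "x": 0, "y": 0, "z": 16, "turn": -0.0}]
[{"gripper": 40, "x": 0, "y": 0, "z": 16, "turn": -0.0}, {"gripper": 40, "x": 0, "y": 0, "z": 6, "turn": -0.0}, {"gripper": 40, "x": 0, "y": 0, "z": 6, "turn": -0.0}, {"gripper": 40, "x": 0, "y": 0, "z": 6, "turn": -0.0}, {"gripper": 40, "x": 0, "y": 0, "z": 6, "turn": -0.0}, {"gripper": 40, "x": 0, "y": 0, "z": 2, "turn": -0.0}, {"gripper": 40, "x": 0, "y": 0, "z": 2, "turn": -0.0}, {"gripper": 40, "x": 0, "y": 0, "z": 2, "turn": -0.0}]
end [446.  323.8   9.8] -183.1
```

Request:
move_arm:
  moves:
    - {"gripper": 40,"x": 0,"y": 0,"z": -10,"turn": 0.0}
    - {"gripper": 40,"x": 1,"y": 1,"z": -20,"turn": 0.0}
    - {"gripper": 40,"x": 0,"y": 0,"z": -20,"turn": 0.01}
    - {"gripper": 40,"x": 1,"y": 1,"z": -20,"turn": 0}
    - {"gripper": 40,"x": 3,"y": 22,"z": 0,"turn": 0.02}
    - {"gripper": 40,"x": 4,"y": 33,"z": 0,"turn": 0.01}
    - {"gripper": 40,"x": 4,"y": 36,"z": 0,"turn": 0.02}
    - {"gripper": 40,"x": 5,"y": 35,"z": 0,"turn": 0.02}
    - {"gripper": 40,"x": 5,"y": 32,"z": 0,"turn": 0.02}
    - {"gripper": 40,"x": 6,"y": 31,"z": 0,"turn": 0.01}

```text
time: 22.0
position: [0.4945, 0.1398, 0.1201]
tcp_rot: [[-0.998, -0.055, 0.001], [-0.055, 0.998, -0.001], [-0.001, -0.001, -1.0]]
ft_force: [0.6, -0.9, -1.5]
finger_gap: 0.0457
gripper_force: 12.0
```

Request:
move_arm:
  moves:
    - {"gripper": 40,"x": 7,"y": 31,"z": 0,"turn": 0.02}
    - {"gripper": 40,"x": 7,"y": 31,"z": 0,"turn": 0.02}
    - {"gripper": 40,"x": 7,"y": 33,"z": 0,"turn": 0.02}
    - {"gripper": 40,"x": 8,"y": 33,"z": 0,"turn": 0.01}
    - {"gripper": 40,"x": 9,"y": 31,"z": 0,"turn": 0.02}
    - {"gripper": 40,"x": 9,"y": 25,"z": 0,"turn": 0.02}
    - {"gripper": 40,"x": 0,"y": 0,"z": 16,"turn": 0}
    - {"gripper": 40,"x": 0,"y": 0,"z": 20,"turn": 0}
    - {"gripper": 40,"x": 0,"y": 0,"z": 20,"turn": 0}
    - {"gripper": 40,"x": 0,"y": 0,"z": 14,"turn": 0}

```text
time: 23.0
position: [0.446, 0.321, 0.0481]
tcp_rot: [[-0.998, 0.055, -0.001], [0.055, 0.998, -0.002], [0.001, -0.002, -1.0]]
ft_force: [0.2, -0.4, -1.0]
finger_gap: 0.0458
gripper_force: 12.0
```

Request:
move_arm:
  moves:
    - {"gripper": 40,"x": 0,"y": 0,"z": 10,"turn": 0}
    - {"gripper": 40,"x": 0,"y": 0,"z": 6,"turn": 0}
    - {"gripper": 40,"x": 0,"y": 0,"z": 6,"turn": 0}
    - {"gripper": 40,"x": 0,"y": 0,"z": 6,"turn": 0}
    - {"gripper": 40,"x": 0,"y": 0,"z": 4,"turn": 0}
    - {"gripper": 40,"x": 0,"y": 0,"z": 2,"turn": 0}
    - {"gripper": 40,"x": 0,"y": 0,"z": 0,"turn": 0}
    - {"gripper": 40,"x": 0,"y": 0,"z": 0,"turn": 0}

```text
time: 23.8
position: [0.4462, 0.3226, 0.0158]
tcp_rot: [[-0.999, 0.055, 0.0], [0.055, 0.999, 0.0], [-0.0, 0.0, -1.0]]
ft_force: [0.5, 0.8, -0.8]
finger_gap: 0.0459
gripper_force: 12.0
```

Request:
move_arm:
  moves:
    - {"gripper": 40,"x": 0,"y": 0,"z": 3,"turn": 0}
    - {"gripper": 40,"x": 0,"y": 0,"z": 2,"turn": 0}
    - {"gripper": 40,"x": 0,"y": 0,"z": 1,"turn": 0}
    - {"gripper": 40,"x": 0,"y": 0,"z": 1,"turn": 0}
    - {"gripper": 40,"x": 0,"y": 0,"z": 0,"turn": 0}
    - {"gripper": 40,"x": 0,"y": 0,"z": 0,"turn": 0}

```text
time: 24.4
position: [0.4461, 0.3223, 0.0088]
tcp_rot: [[-0.998, 0.055, 0.0], [0.055, 0.998, -0.0], [-0.0, -0.0, -1.0]]
ft_force: [-1.8, -1.0, 3.2]
finger_gap: 0.0459
gripper_force: 12.0
```

Request:
move_arm:
  moves:
    - {"gripper": 60,"x": 0,"y": 0,"z": 0,"turn": 0}
    - {"gripper": 60,"x": 0,"y": 0,"z": 0,"turn": 0}
    - {"gripper": 60,"x": 0,"y": 0,"z": -15,"turn": 0}
    - {"gripper": 60,"x": 0,"y": 0,"z": -30,"turn": 0}
    - {"gripper": 60,"x": 0,"y": 0,"z": -40,"turn": 0}
    - {"gripper": 60,"x": 0,"y": 0,"z": -40,"turn": 0}
    - {"gripper": 60,"x": 0,"y": 0,"z": 0,"turn": 0}

```text
time: 25.1
position: [0.4483, 0.3258, 0.1397]
tcp_rot: [[-0.998, 0.055, 0.009], [0.055, 0.998, 0.007], [-0.008, 0.007, -1.0]]
ft_force: [0.3, 2.0, -0.1]
finger_gap: 0.0596
gripper_force: 0.0
```

```bash
python3 - <<'E'
from h import *
from plan import *
a=robot.get_image("top");b=robot.get_image("scene")
print(fitobj("quad1",QB,.542,-.32,.25,.004)); print(fitobj("quad1",QB,.389,-.312,.1,.004))
for c in("top","scene"):
    for o in robot.cut_out(c,"arch1"):
        if o["score"]>.25: print(c,round(o["score"],2),onz(c,o["position"],.03).round(3))
v=np.vstack([np.hstack([cv2.resize(a[220:330,395:480],(309,400),interpolation=3),cv2.resize(b[280:380,150:270],(480,400),interpolation=3)]),cv2.resize(np.hstack([a[200:310,130:330],b[130:240,260:450]]),(789,200),interpolation=3)])
cv2.imwrite("pics/v5.png",v)
plan([(400,-150,200,1,45)],g0=62)
E
```

```text
(array([ 0.5435, -0.3189]), np.float64(17.4), np.float64(0.054), ['scene'])
(array([ 0.3895, -0.31  ]), np.float64(5.9), np.float64(0.199), ['top', 'scene'])
top 0.56 [0.536 0.314 0.03 ]
scene 0.94 [0.539 0.316 0.03 ]
scene 0.74 [0.452 0.32  0.03 ]
[{"gripper": 62, "x": 1, "y": -22, "z": -3, "turn": 0.14}, {"gripper": 62, "x": -2, "y": -21, "z": -3, "turn": 0.14}, {"gripper": 62, "x": -5, "y": -21, "z": -3, "turn": 0.14}, {"gripper": 62, "x": -8, "y": -20, "z": -3, "turn": 0.14}, {"gripper": 62, "x": -11, "y": -19, "z": -3, "turn": 0.14}, {"gripper": 62, "x": -13, "y": -17, "z": -3, "turn": 0.14}, {"gripper": 62, "x": -15, "y": -15, "z": -3, "turn": 0.14}, {"gripper": 62, "x": -18, "y": -12, "z": -4, "turn": 0.14}, {"gripper": 62, "x": -19, "y": -11, "z": -3, "turn": 0.14}, {"gripper": 62, "x": -20, "y": -7, "z": -3, "turn": 0.14}]
[{"gripper": 62, "x": -21, "y": -5, "z": -3, "turn": 0.13}, {"gripper": 62, "x": -21, "y": -1, "z": -3, "turn": 0.14}, {"gripper": 62, "x": -22, "y": 1, "z": -3, "turn": 0.14}, {"gripper": 62, "x": -21, "y": 4, "z": -3, "turn": 0.14}, {"gripper": 62, "x": -20, "y": 7, "z": -3, "turn": 0.14}, {"gripper": 62, "x": -20, "y": 10, "z": -3, "turn": 0.14}, {"gripper": 62, "x": -17, "y": 13, "z": -3, "turn": 0.14}, {"gripper": 62, "x": -16, "y": 14, "z": -3, "turn": 0.14}, {"gripper": 62, "x": -13, "y": 17, "z": -3, "turn": 0.14}, {"gripper": 62, "x": -11, "y": 19, "z": -3, "turn": 0.14}]
[{"gripper": 62, "x": -8, "y": 20, "z": -3, "turn": 0.14}, {"gripper": 62, "x": -6, "y": 21, "z": -4, "turn": 0.14}]
end [ 399.9 -150.3  200.5] 1.0
```

View pics/v5.png

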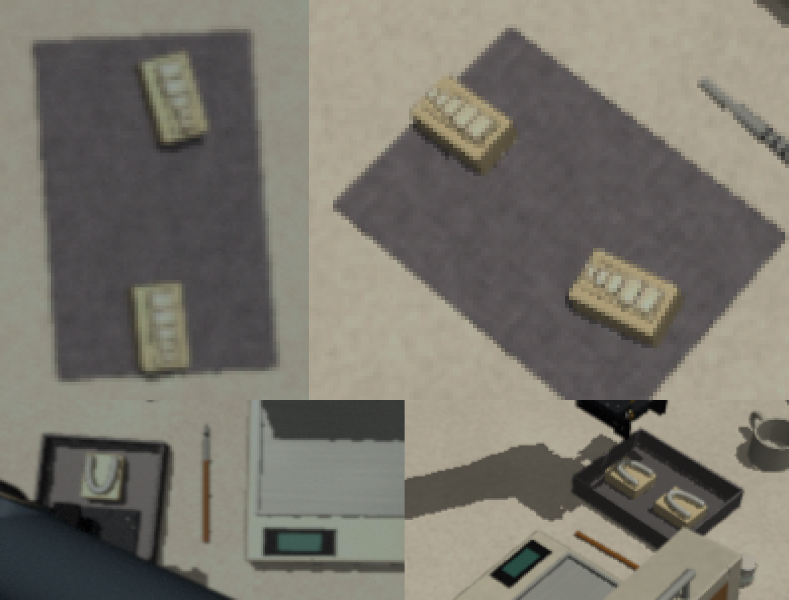

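Both arches stand in the pan. The quads are upright on the mat, unchanged, at top px (442,247) and (439,310). Going to the near quad.

Request:
move_arm:
  moves:
    - {"gripper": 62,"x": 1,"y": -22,"z": -3,"turn": 0.14}
    - {"gripper": 62,"x": -2,"y": -21,"z": -3,"turn": 0.14}
    - {"gripper": 62,"x": -5,"y": -21,"z": -3,"turn": 0.14}
    - {"gripper": 62,"x": -8,"y": -20,"z": -3,"turn": 0.14}
    - {"gripper": 62,"x": -11,"y": -19,"z": -3,"turn": 0.14}
    - {"gripper": 62,"x": -13,"y": -17,"z": -3,"turn": 0.14}
    - {"gripper": 62,"x": -15,"y": -15,"z": -3,"turn": 0.14}
    - {"gripper": 62,"x": -18,"y": -12,"z": -4,"turn": 0.14}
    - {"gripper": 62,"x": -19,"y": -11,"z": -3,"turn": 0.14}
    - {"gripper": 62,"x": -20,"y": -7,"z": -3,"turn": 0.14}

```text
time: 26.5
position: [0.4249, 0.107, 0.1642]
tcp_rot: [[-0.11, 0.994, -0.001], [0.994, 0.11, -0.0], [-0.0, -0.001, -1.0]]
ft_force: [-0.7, -1.0, -0.4]
finger_gap: 0.0617
gripper_force: 0.0
```

Request:
move_arm:
  moves:
    - {"gripper": 62,"x": -21,"y": -5,"z": -3,"turn": 0.13}
    - {"gripper": 62,"x": -21,"y": -1,"z": -3,"turn": 0.14}
    - {"gripper": 62,"x": -22,"y": 1,"z": -3,"turn": 0.14}
    - {"gripper": 62,"x": -21,"y": 4,"z": -3,"turn": 0.14}
    - {"gripper": 62,"x": -20,"y": 7,"z": -3,"turn": 0.14}
    - {"gripper": 62,"x": -20,"y": 10,"z": -3,"turn": 0.14}
    - {"gripper": 62,"x": -17,"y": 13,"z": -3,"turn": 0.14}
    - {"gripper": 62,"x": -16,"y": 14,"z": -3,"turn": 0.14}
    - {"gripper": 62,"x": -13,"y": 17,"z": -3,"turn": 0.14}
    - {"gripper": 62,"x": -11,"y": 19,"z": -3,"turn": 0.14}

```text
time: 27.5
position: [0.4043, -0.1073, 0.1942]
tcp_rot: [[0.958, 0.288, -0.001], [0.288, -0.958, 0.0], [-0.001, -0.001, -1.0]]
ft_force: [1.0, -0.5, -0.2]
finger_gap: 0.0621
gripper_force: 0.0
```

```bash
python3 - <<'E'
from plan import *
plan([(389,-311,130,5,45)],g0=64)
E
```

```text
[{"gripper": 64, "x": -15, "y": 38, "z": 13, "turn": 0.04}, {"gripper": 64, "x": -13, "y": 39, "z": 13, "turn": 0.04}, {"gripper": 64, "x": -11, "y": 39, "z": 13, "turn": 0.04}, {"gripper": 64, "x": -10, "y": 40, "z": 12, "turn": 0.04}, {"gripper": 64, "x": -9, "y": 40, "z": 13, "turn": 0.04}]
end [ 388.7 -311.4  130.2] 5.3
```

Request:
move_arm:
  moves:
    - {"gripper": 64,"x": -15,"y": 38,"z": 13,"turn": 0.04}
    - {"gripper": 64,"x": -13,"y": 39,"z": 13,"turn": 0.04}
    - {"gripper": 64,"x": -11,"y": 39,"z": 13,"turn": 0.04}
    - {"gripper": 64,"x": -10,"y": 40,"z": 12,"turn": 0.04}
    - {"gripper": 64,"x": -9,"y": 36,"z": 13,"turn": 0.04}
    - {"gripper": 64,"x": 0,"y": 0,"z": 0,"turn": 0}
    - {"gripper": 64,"x": 0,"y": 0,"z": 0,"turn": 0}

```text
time: 28.2
position: [0.3891, -0.3068, 0.1296]
tcp_rot: [[0.995, 0.096, -0.002], [0.096, -0.995, 0.002], [-0.002, -0.002, -1.0]]
ft_force: [0.3, 0.8, -0.1]
finger_gap: 0.0641
gripper_force: 0.0
```

```bash
python3 - <<'E'
from h import *
from plan import *
for c in("top","scene"):
    robot.get_image(c)
for c in("top","scene"):
    try: print(fitobj("quad1",QB,.389,-.311,.08,.004,cams=(c,)))
    except Exception as e: print(c,e)
plan([(389,-311,50,5,30),(389,-311,9,5,8)],g0=64)
E
```

```text
(array([ 0.389, -0.311]), np.float64(4.6), np.float64(0.0), [])
(array([ 0.3901, -0.3099]), np.float64(4.1), np.float64(0.125), ['scene'])
[{"gripper": 64, "x": -1, "y": 2, "z": 27, "turn": 0.0}, {"gripper": 64, "x": 0, "y": 2, "z": 27, "turn": 0.01}, {"gripper": 64, "x": -1, "y": 1, "z": 27, "turn": 0.0}, {"gripper": 64, "x": 0, "y": 0, "z": 7, "turn": 0.0}, {"gripper": 64, "x": 0, "y": 0, "z": 7, "turn": 0.0}, {"gripper": 64, "x": 0, "y": 0, "z": 6, "turn": 0.0}, {"gripper": 64, "x": 0, "y": 0, "z": 7, "turn": 0.0}, {"gripper": 64, "x": 0, "y": 0, "z": 7, "turn": 0.0}, {"gripper": 64, "x": 0, "y": 0, "z": 7, "turn": 0.0}]
end [ 388.8 -310.7    8.9] 5.1
```

Request:
move_arm:
  moves:
    - {"gripper": 64,"x": 0,"y": 2,"z": 27,"turn": 0.0}
    - {"gripper": 64,"x": 0,"y": 2,"z": 27,"turn": 0.01}
    - {"gripper": 64,"x": 0,"y": 0,"z": 27,"turn": 0.0}
    - {"gripper": 64,"x": 0,"y": 0,"z": 7,"turn": 0.0}
    - {"gripper": 64,"x": 0,"y": 0,"z": 7,"turn": 0.0}
    - {"gripper": 64,"x": 0,"y": 0,"z": 6,"turn": 0.0}
    - {"gripper": 64,"x": 0,"y": 0,"z": 7,"turn": 0.0}
    - {"gripper": 64,"x": 0,"y": 0,"z": 7,"turn": 0.0}
    - {"gripper": 64,"x": 0,"y": 0,"z": 6,"turn": 0.0}
    - {"gripper": 64,"x": 0,"y": 0,"z": 0,"turn": 0.0}
  newtons: 10

```text
time: 29.4
position: [0.3896, -0.3106, 0.0089]
tcp_rot: [[0.996, 0.087, -0.001], [0.087, -0.996, 0.001], [-0.001, -0.001, -1.0]]
ft_force: [-1.0, 0.1, -0.1]
finger_gap: 0.0639
gripper_force: 0.0
```

Request:
move_arm:
  moves:
    - {"gripper": 40,"x": 0,"y": 0,"z": 0,"turn": 0}
    - {"gripper": 38,"x": 0,"y": 0,"z": 0,"turn": 0}
    - {"gripper": 32,"x": 0,"y": 0,"z": 0,"turn": 0}
    - {"gripper": 26,"x": 0,"y": 0,"z": 0,"turn": 0}
    - {"gripper": 26,"x": 0,"y": 0,"z": 0,"turn": 0}
    - {"gripper": 26,"x": 0,"y": 0,"z": 0,"turn": 0}

```text
time: 30.0
position: [0.3901, -0.311, 0.0097]
tcp_rot: [[0.996, 0.087, 0.0], [0.087, -0.996, -0.0], [0.0, 0.0, -1.0]]
ft_force: [0.1, 0.8, 1.6]
finger_gap: 0.032
gripper_force: 9.9
```

```bash
python3 - <<'E'
from plan import *
print(robot.state()["finger_gap"])
p,ps=cur()
plan([(389,p[1],130,None,20),(545,70,130,1,33)],g0=26)
E
```

```text
0.032037218297513
[{"gripper": 26, "x": 0, "y": 0, "z": -17, "turn": -0.0}, {"gripper": 26, "x": 0, "y": 0, "z": -17, "turn": -0.0}, {"gripper": 26, "x": 0, "y": 0, "z": -18, "turn": -0.0}, {"gripper": 26, "x": -1, "y": 0, "z": -17, "turn": -0.0}, {"gripper": 26, "x": 0, "y": 0, "z": -17, "turn": -0.0}, {"gripper": 26, "x": 0, "y": 0, "z": -17, "turn": -0.0}, {"gripper": 26, "x": 0, "y": 0, "z": -17, "turn": -0.0}, {"gripper": 26, "x": 14, "y": -28, "z": 0, "turn": 0.01}, {"gripper": 26, "x": 15, "y": -28, "z": 0, "turn": 0.0}, {"gripper": 26, "x": 14, "y": -29, "z": 0, "turn": 0.01}]
[{"gripper": 26, "x": 14, "y": -28, "z": 0, "turn": 0.0}, {"gripper": 26, "x": 14, "y": -29, "z": 0, "turn": 0.01}, {"gripper": 26, "x": 13, "y": -28, "z": 0, "turn": 0.0}, {"gripper": 26, "x": 14, "y": -29, "z": 0, "turn": 0.01}, {"gripper": 26, "x": 13, "y": -29, "z": 0, "turn": 0.0}, {"gripper": 26, "x": 14, "y": -28, "z": 0, "turn": 0.01}, {"gripper": 26, "x": 13, "y": -29, "z": 0, "turn": 0.0}, {"gripper": 26, "x": 13, "y": -29, "z": 0, "turn": 0.01}, {"gripper": 26, "x": 13, "y": -29, "z": 0, "turn": 0.0}, {"gripper": 26, "x": 12, "y": -29, "z": 0, "turn": 0.01}]
end [544.6  70.1 129.7] 1.0
```

Request:
move_arm:
  moves:
    - {"gripper": 26,"x": 0,"y": 0,"z": -10,"turn": 0}
    - {"gripper": 26,"x": 0,"y": 0,"z": -18,"turn": 0}
    - {"gripper": 26,"x": 0,"y": 0,"z": -20,"turn": 0}
    - {"gripper": 26,"x": 0,"y": 0,"z": -20,"turn": 0}
    - {"gripper": 26,"x": 0,"y": 0,"z": -20,"turn": 0}
    - {"gripper": 26,"x": 0,"y": 0,"z": -20,"turn": 0}
    - {"gripper": 26,"x": 0,"y": 0,"z": -12,"turn": 0}
    - {"gripper": 26,"x": 10,"y": -20,"z": 0,"turn": 0.01}
    - {"gripper": 26,"x": 15,"y": -30,"z": 0,"turn": 0.0}
    - {"gripper": 26,"x": 16,"y": -32,"z": 0,"turn": 0.01}

```text
time: 31.0
position: [0.4243, -0.2256, 0.1299]
tcp_rot: [[0.998, 0.064, 0.0], [0.064, -0.998, -0.0], [0.0, 0.0, -1.0]]
ft_force: [1.4, -1.0, -0.4]
finger_gap: 0.0322
gripper_force: 9.9
```

Request:
move_arm:
  moves:
    - {"gripper": 26,"x": 14,"y": -28,"z": 0,"turn": 0.0}
    - {"gripper": 26,"x": 14,"y": -29,"z": 0,"turn": 0.01}
    - {"gripper": 26,"x": 13,"y": -30,"z": 0,"turn": 0.0}
    - {"gripper": 26,"x": 14,"y": -31,"z": 0,"turn": 0.01}
    - {"gripper": 26,"x": 13,"y": -31,"z": 0,"turn": 0.0}
    - {"gripper": 26,"x": 14,"y": -31,"z": 0,"turn": 0.01}
    - {"gripper": 26,"x": 13,"y": -30,"z": 0,"turn": 0.0}
    - {"gripper": 26,"x": 13,"y": -30,"z": 0,"turn": 0.01}
    - {"gripper": 26,"x": 13,"y": -28,"z": 0,"turn": 0.0}
    - {"gripper": 26,"x": 12,"y": -20,"z": 0,"turn": 0.01}

```text
time: 32.0
position: [0.5437, 0.0704, 0.1297]
tcp_rot: [[1.0, 0.019, -0.0], [0.019, -1.0, 0.001], [-0.0, -0.001, -1.0]]
ft_force: [-0.1, -0.2, 0.6]
finger_gap: 0.0323
gripper_force: 9.9
```

Request:
move_arm:
  moves:
    - {"gripper": 26,"x": 0,"y": -5,"z": 0,"turn": 0}
    - {"gripper": 26,"x": 0,"y": 0,"z": 0,"turn": 0}
    - {"gripper": 26,"x": 0,"y": 0,"z": 0,"turn": 0}

```text
time: 32.3
position: [0.5428, 0.0715, 0.1293]
tcp_rot: [[1.0, 0.016, -0.001], [0.016, -1.0, -0.001], [-0.001, 0.001, -1.0]]
ft_force: [-0.2, -0.0, -0.6]
finger_gap: 0.0321
gripper_force: 9.9
```

```bash
python3 - <<'E'
from plan import *
print(robot.state()["finger_gap"],*cur())
plan([(545,70,75,1,20),(545,70,57,1,6)],g0=26)
E
```

```text
0.032131865584039396 [542.75718445  71.47906783 129.2859525 ] 0.015514344782319991
[{"gripper": 26, "x": 1, "y": 1, "z": 18, "turn": -0.0}, {"gripper": 26, "x": 0, "y": 0, "z": 18, "turn": -0.0}, {"gripper": 26, "x": 1, "y": 1, "z": 18, "turn": -0.0}, {"gripper": 26, "x": 0, "y": 0, "z": 5, "turn": -0.0}, {"gripper": 26, "x": 0, "y": 0, "z": 4, "turn": -0.0}, {"gripper": 26, "x": 0, "y": 0, "z": 5, "turn": -0.0}, {"gripper": 26, "x": 0, "y": 0, "z": 4, "turn": -0.0}]
end [544.8  69.5  57.3] 0.9
```

Request:
move_arm:
  moves:
    - {"gripper": 26,"x": 1,"y": 1,"z": 14,"turn": 0}
    - {"gripper": 26,"x": 0,"y": 0,"z": 20,"turn": 0}
    - {"gripper": 26,"x": 1,"y": 0,"z": 18,"turn": 0}
    - {"gripper": 26,"x": 0,"y": 0,"z": 7,"turn": 0}
    - {"gripper": 26,"x": 0,"y": 0,"z": 5,"turn": 0}
    - {"gripper": 26,"x": 0,"y": 0,"z": 5,"turn": 0}
    - {"gripper": 26,"x": 0,"y": 0,"z": 4,"turn": 0}
    - {"gripper": 26,"x": 0,"y": 0,"z": 2,"turn": 0}
    - {"gripper": 26,"x": 0,"y": 0,"z": 0,"turn": 0}
    - {"gripper": 26,"x": 0,"y": 0,"z": 0,"turn": 0}

```text
time: 33.3
position: [0.5458, 0.0721, 0.0548]
tcp_rot: [[1.0, 0.017, 0.001], [0.017, -1.0, 0.0], [0.001, -0.0, -1.0]]
ft_force: [-0.2, -0.4, -1.0]
finger_gap: 0.0321
gripper_force: 9.9
```

Request:
move_arm:
  moves:
    - {"gripper": 26,"x": 0,"y": 0,"z": 1,"turn": 0}
    - {"gripper": 26,"x": 0,"y": 0,"z": 1,"turn": 0}
    - {"gripper": 26,"x": 0,"y": 0,"z": 0,"turn": 0}
    - {"gripper": 26,"x": 0,"y": 0,"z": 0,"turn": 0}

```text
time: 33.7
position: [0.5456, 0.072, 0.0526]
tcp_rot: [[1.0, 0.017, 0.0], [0.017, -1.0, -0.0], [0.0, 0.0, -1.0]]
ft_force: [-0.4, 0.3, -0.1]
finger_gap: 0.0325
gripper_force: 9.9
```

Request:
move_arm:
  moves:
    - {"gripper": 26,"x": 0,"y": 0,"z": 1,"turn": 0}
    - {"gripper": 26,"x": 0,"y": 0,"z": 0,"turn": 0}
    - {"gripper": 26,"x": 0,"y": 0,"z": 0.7,"turn": 0}
    - {"gripper": 26,"x": 0,"y": 0,"z": 0,"turn": 0}
    - {"gripper": 26,"x": 0,"y": 0,"z": 0,"turn": 0}

```text
time: 34.2
position: [0.5456, 0.0721, 0.0508]
tcp_rot: [[1.0, 0.017, 0.0], [0.017, -1.0, -0.0], [0.0, 0.0, -1.0]]
ft_force: [0.8, 0.4, 0.2]
finger_gap: 0.0325
gripper_force: 9.9
```

Request:
move_arm:
  moves:
    - {"gripper": 26,"x": 0,"y": 0,"z": 0.7,"turn": 0}
    - {"gripper": 26,"x": 0,"y": 0,"z": 0,"turn": 0}
    - {"gripper": 26,"x": 0,"y": 0,"z": 0,"turn": 0}

```text
time: 34.5
position: [0.5456, 0.072, 0.0507]
tcp_rot: [[1.0, 0.017, 0.0], [0.017, -1.0, -0.0], [0.0, 0.0, -1.0]]
ft_force: [-1.2, -1.0, 5.6]
finger_gap: 0.0325
gripper_force: 9.9
```

Request:
move_arm:
  moves:
    - {"gripper": 56,"x": 0,"y": 0,"z": 0,"turn": 0}
    - {"gripper": 56,"x": 0,"y": 0,"z": 0,"turn": 0}
    - {"gripper": 60,"x": 0,"y": 0,"z": -15,"turn": 0}
    - {"gripper": 64,"x": 0,"y": 0,"z": -30,"turn": 0}
    - {"gripper": 64,"x": 0,"y": 0,"z": -35,"turn": 0}
    - {"gripper": 64,"x": 0,"y": 0,"z": 0,"turn": 0}
    - {"gripper": 64,"x": 0,"y": 0,"z": 0,"turn": 0}

```text
time: 35.2
position: [0.5459, 0.072, 0.1306]
tcp_rot: [[1.0, 0.017, 0.002], [0.017, -1.0, 0.0], [0.002, 0.0, -1.0]]
ft_force: [-0.1, -0.1, -0.5]
finger_gap: 0.0635
gripper_force: 0.0
```

```bash
python3 - <<'E'
from h import *
from plan import *
for c in("top","scene"):robot.get_image(c)
for c in("top","scene"):
    try: print(fitobj("quad1",QB,.542,-.319,.3,.004,cams=(c,)))
    except Exception as e: print(c,e)
print(fitobj("quad1",QB,.545,.072,.0,.045,cams=("scene",)))
plan([(542,-319,130,17.3,45)],g0=64)
E
```

```text
(array([ 0.5423, -0.3177]), np.float64(17.0), np.float64(0.092), ['top'])
(array([ 0.5432, -0.3188]), np.float64(17.9), np.float64(0.079), ['scene'])
(array([0.543, 0.072]), np.float64(12.3), np.float64(0.29), ['scene'])
[{"gripper": 64, "x": -1, "y": 43, "z": 0, "turn": -0.03}, {"gripper": 64, "x": -2, "y": 44, "z": 0, "turn": -0.03}, {"gripper": 64, "x": -4, "y": 43, "z": 0, "turn": -0.04}, {"gripper": 64, "x": -5, "y": 43, "z": 0, "turn": -0.03}, {"gripper": 64, "x": -7, "y": 43, "z": -1, "turn": -0.03}, {"gripper": 64, "x": -8, "y": 43, "z": 0, "turn": -0.03}, {"gripper": 64, "x": -9, "y": 42, "z": 0, "turn": -0.03}, {"gripper": 64, "x": -11, "y": 42, "z": 0, "turn": -0.03}, {"gripper": 64, "x": -12, "y": 42, "z": 0, "turn": -0.04}]
end [ 541.5 -318.9  129.9] 17.6
```

Request:
move_arm:
  moves:
    - {"gripper": 64,"x": -1,"y": 43,"z": 0,"turn": -0.03}
    - {"gripper": 64,"x": -2,"y": 44,"z": 0,"turn": -0.03}
    - {"gripper": 64,"x": -4,"y": 43,"z": 0,"turn": -0.04}
    - {"gripper": 64,"x": -5,"y": 43,"z": 0,"turn": -0.03}
    - {"gripper": 64,"x": -7,"y": 43,"z": 0,"turn": -0.03}
    - {"gripper": 64,"x": -8,"y": 43,"z": 0,"turn": -0.03}
    - {"gripper": 64,"x": -9,"y": 42,"z": 0,"turn": -0.03}
    - {"gripper": 64,"x": -11,"y": 42,"z": 0,"turn": -0.03}
    - {"gripper": 64,"x": -12,"y": 42,"z": 0,"turn": -0.04}
    - {"gripper": 64,"x": 0,"y": 0,"z": 0,"turn": 0}

```text
time: 36.45
position: [0.5396, -0.3275, 0.1288]
tcp_rot: [[0.956, 0.292, -0.002], [0.292, -0.956, -0.004], [-0.003, 0.003, -1.0]]
ft_force: [-0.2, 0.1, 1.1]
finger_gap: 0.0639
gripper_force: 0.0
```

Request:
move_arm:
  moves:
    - {"gripper": 64,"x": 0,"y": 0,"z": 0,"turn": 0}

```text
time: 36.55
position: [0.5413, -0.3199, 0.1289]
tcp_rot: [[0.954, 0.299, -0.002], [0.299, -0.954, 0.001], [-0.001, -0.001, -1.0]]
ft_force: [-0.4, 0.2, 0.2]
finger_gap: 0.0644
gripper_force: 0.0
```

```bash
python3 - <<'E'
from h import *
from plan import *
robot.get_image("scene")
try: print(fitobj("quad1",QB,.542,-.319,.3,.004,cams=("scene",)))
except Exception as e: print(c,e)
plan([(542,-318,50,17.4,30),(542,-318,9,17.4,8)],g0=64)
E
```

```text
(array([ 0.543 , -0.3181]), np.float64(16.6), np.float64(0.067), ['scene'])
[{"gripper": 64, "x": 0, "y": 0, "z": 26, "turn": 0.0}, {"gripper": 64, "x": 0, "y": 1, "z": 27, "turn": 0.0}, {"gripper": 64, "x": -1, "y": 0, "z": 26, "turn": 0.0}, {"gripper": 64, "x": 0, "y": 0, "z": 7, "turn": 0.0}, {"gripper": 64, "x": 0, "y": 0, "z": 7, "turn": 0.0}, {"gripper": 64, "x": 0, "y": 0, "z": 7, "turn": 0.0}, {"gripper": 64, "x": 0, "y": 0, "z": 7, "turn": 0.0}, {"gripper": 64, "x": 0, "y": 0, "z": 7, "turn": 0.0}, {"gripper": 64, "x": 0, "y": 0, "z": 6, "turn": 0.0}]
end [ 541.7 -318.3    9.5] 17.7
```

Request:
move_arm:
  moves:
    - {"gripper": 64,"x": 1,"y": 0,"z": 26,"turn": 0.0}
    - {"gripper": 64,"x": 0,"y": -1,"z": 27,"turn": 0.0}
    - {"gripper": 64,"x": 0,"y": 0,"z": 26,"turn": 0.0}
    - {"gripper": 64,"x": 0,"y": 0,"z": 7,"turn": 0.0}
    - {"gripper": 64,"x": 0,"y": 0,"z": 7,"turn": 0.0}
    - {"gripper": 64,"x": 0,"y": 0,"z": 7,"turn": 0.0}
    - {"gripper": 64,"x": 0,"y": 0,"z": 7,"turn": 0.0}
    - {"gripper": 64,"x": 0,"y": 0,"z": 7,"turn": 0.0}
    - {"gripper": 64,"x": 0,"y": 0,"z": 6,"turn": 0.0}
    - {"gripper": 64,"x": 0,"y": 0,"z": 0,"turn": 0.0}

```text
time: 37.65
position: [0.5423, -0.3174, 0.0093]
tcp_rot: [[0.953, 0.302, -0.001], [0.302, -0.953, 0.001], [-0.001, -0.001, -1.0]]
ft_force: [-0.5, -0.1, -0.4]
finger_gap: 0.0643
gripper_force: 0.0
```

Request:
move_arm:
  moves:
    - {"gripper": 40,"x": 0,"y": 0,"z": 0,"turn": 0}
    - {"gripper": 38,"x": 0,"y": 0,"z": 0,"turn": 0}
    - {"gripper": 32,"x": 0,"y": 0,"z": 0,"turn": 0}
    - {"gripper": 26,"x": 0,"y": 0,"z": 0,"turn": 0}
    - {"gripper": 26,"x": 0,"y": 0,"z": 0,"turn": 0}
    - {"gripper": 26,"x": 0,"y": 0,"z": 0,"turn": 0}

```text
time: 38.25
position: [0.543, -0.3177, 0.0104]
tcp_rot: [[0.953, 0.302, 0.0], [0.302, -0.953, -0.0], [0.0, 0.0, -1.0]]
ft_force: [0.0, -0.1, 0.6]
finger_gap: 0.0321
gripper_force: 10.0
```

```bash
python3 - <<'E'
from plan import *
print(robot.state()["finger_gap"])
p,ps=cur()
plan([(p[0],p[1],130,None,20),(545,-50,130,1,30)],g0=26)
E
```

```text
0.03208104953744516
[{"gripper": 26, "x": 0, "y": 0, "z": -20, "turn": -0.0}, {"gripper": 26, "x": 0, "y": 0, "z": -20, "turn": -0.0}, {"gripper": 26, "x": 0, "y": 0, "z": -20, "turn": -0.0}, {"gripper": 26, "x": 0, "y": 0, "z": -20, "turn": -0.0}, {"gripper": 26, "x": 0, "y": 0, "z": -20, "turn": -0.0}, {"gripper": 26, "x": 0, "y": 0, "z": -20, "turn": -0.0}, {"gripper": 26, "x": 9, "y": -28, "z": 0, "turn": 0.03}, {"gripper": 26, "x": 9, "y": -29, "z": 0, "turn": 0.03}, {"gripper": 26, "x": 7, "y": -29, "z": 0, "turn": 0.04}, {"gripper": 26, "x": 6, "y": -29, "z": 0, "turn": 0.03}]
[{"gripper": 26, "x": 6, "y": -29, "z": 0, "turn": 0.03}, {"gripper": 26, "x": 4, "y": -29, "z": 0, "turn": 0.03}, {"gripper": 26, "x": 4, "y": -30, "z": 0, "turn": 0.04}, {"gripper": 26, "x": 3, "y": -29, "z": 0, "turn": 0.03}, {"gripper": 26, "x": 1, "y": -30, "z": 0, "turn": 0.03}]
end [544.9 -50.2 130.4] 1.0
```

Request:
move_arm:
  moves:
    - {"gripper": 26,"x": 0,"y": 0,"z": -10,"turn": 0}
    - {"gripper": 26,"x": 0,"y": 0,"z": -20,"turn": 0}
    - {"gripper": 26,"x": 0,"y": 0,"z": -25,"turn": 0}
    - {"gripper": 26,"x": 0,"y": 0,"z": -25,"turn": 0}
    - {"gripper": 26,"x": 0,"y": 0,"z": -25,"turn": 0}
    - {"gripper": 26,"x": 0,"y": 0,"z": -15,"turn": 0}
    - {"gripper": 26,"x": 9,"y": -20,"z": 0,"turn": 0.03}
    - {"gripper": 26,"x": 9,"y": -30,"z": 0,"turn": 0.03}
    - {"gripper": 26,"x": 7,"y": -32,"z": 0,"turn": 0.04}
    - {"gripper": 26,"x": 6,"y": -33,"z": 0,"turn": 0.03}

```text
time: 39.25
position: [0.5434, -0.1971, 0.1301]
tcp_rot: [[0.985, 0.174, -0.0], [0.174, -0.985, 0.0], [-0.0, -0.0, -1.0]]
ft_force: [0.4, 0.3, -1.5]
finger_gap: 0.0318
gripper_force: 10.0
```

Request:
move_arm:
  moves:
    - {"gripper": 26,"x": 6,"y": -32,"z": 0,"turn": 0.03}
    - {"gripper": 26,"x": 4,"y": -32,"z": 0,"turn": 0.03}
    - {"gripper": 26,"x": 4,"y": -32,"z": 0,"turn": 0.04}
    - {"gripper": 26,"x": 3,"y": -29,"z": 0,"turn": 0.03}
    - {"gripper": 26,"x": 1,"y": -22,"z": 0,"turn": 0.03}
    - {"gripper": 26,"x": 0,"y": 0,"z": 0,"turn": 0}
    - {"gripper": 26,"x": 0,"y": 0,"z": 0,"turn": 0}
    - {"gripper": 26,"x": 0,"y": 0,"z": 0,"turn": 0}

```text
time: 40.05
position: [0.5443, -0.0516, 0.1301]
tcp_rot: [[1.0, 0.015, -0.0], [0.015, -1.0, -0.001], [-0.0, 0.001, -1.0]]
ft_force: [0.9, -0.6, -1.8]
finger_gap: 0.0318
gripper_force: 10.0
```

Request:
move_arm:
  moves:
    - {"gripper": 26,"x": 0,"y": 0,"z": 14,"turn": 0}
    - {"gripper": 26,"x": 0,"y": 0,"z": 20,"turn": 0}
    - {"gripper": 26,"x": 0,"y": 0,"z": 18,"turn": 0}
    - {"gripper": 26,"x": 0,"y": 0,"z": 7,"turn": 0}
    - {"gripper": 26,"x": 0,"y": 0,"z": 5,"turn": 0}
    - {"gripper": 26,"x": 0,"y": 0,"z": 5,"turn": 0}
    - {"gripper": 26,"x": 0,"y": 0,"z": 4,"turn": 0}
    - {"gripper": 26,"x": 0,"y": 0,"z": 2,"turn": 0}
    - {"gripper": 26,"x": 0,"y": 0,"z": 0,"turn": 0}
    - {"gripper": 26,"x": 0,"y": 0,"z": 0,"turn": 0}

```text
time: 41.05
position: [0.5447, -0.05, 0.0555]
tcp_rot: [[1.0, 0.017, 0.001], [0.017, -1.0, -0.0], [0.001, 0.0, -1.0]]
ft_force: [1.1, 1.0, -1.2]
finger_gap: 0.0319
gripper_force: 10.0
```

Request:
move_arm:
  moves:
    - {"gripper": 26,"x": 0,"y": 0,"z": 2,"turn": 0}
    - {"gripper": 26,"x": 0,"y": 0,"z": 1,"turn": 0}
    - {"gripper": 26,"x": 0,"y": 0,"z": 0,"turn": 0}
    - {"gripper": 26,"x": 0,"y": 0,"z": 0.7,"turn": 0}
    - {"gripper": 26,"x": 0,"y": 0,"z": 0,"turn": 0}
    - {"gripper": 26,"x": 0,"y": 0,"z": 0,"turn": 0}

```text
time: 41.65
position: [0.5445, -0.05, 0.0515]
tcp_rot: [[1.0, 0.017, 0.0], [0.017, -1.0, -0.0], [0.0, 0.0, -1.0]]
ft_force: [0.3, -0.2, -1.8]
finger_gap: 0.0322
gripper_force: 10.0
```

Request:
move_arm:
  moves:
    - {"gripper": 26,"x": 0,"y": 0,"z": 0.7,"turn": 0}
    - {"gripper": 26,"x": 0,"y": 0,"z": 0,"turn": 0}
    - {"gripper": 26,"x": 0,"y": 0,"z": 0,"turn": 0}

```text
time: 41.95
position: [0.5445, -0.05, 0.0513]
tcp_rot: [[1.0, 0.017, 0.0], [0.017, -1.0, -0.0], [0.0, 0.0, -1.0]]
ft_force: [-2.2, 0.6, 4.5]
finger_gap: 0.0316
gripper_force: 10.0
```

Request:
move_arm:
  moves:
    - {"gripper": 56,"x": 0,"y": 0,"z": 0,"turn": 0}
    - {"gripper": 56,"x": 0,"y": 0,"z": 0,"turn": 0}
    - {"gripper": 60,"x": 0,"y": 0,"z": -15,"turn": 0}
    - {"gripper": 64,"x": 0,"y": 0,"z": -30,"turn": 0}
    - {"gripper": 64,"x": 0,"y": 0,"z": -45,"turn": 0}
    - {"gripper": 64,"x": 0,"y": 0,"z": -45,"turn": 0}
    - {"gripper": 24,"x": 0,"y": 30,"z": -45,"turn": -0.1}
    - {"gripper": 24,"x": 0,"y": 45,"z": -15,"turn": -0.14}
    - {"gripper": 24,"x": 0,"y": 45,"z": 0,"turn": -0.14}
    - {"gripper": 24,"x": 0,"y": 45,"z": 0,"turn": -0.14}

```text
time: 42.95
position: [0.579, -0.2097, 0.2436]
tcp_rot: [[0.857, 0.516, 0.002], [0.516, -0.857, -0.002], [0.001, 0.002, -1.0]]
ft_force: [1.4, 1.2, 0.1]
finger_gap: 0.0397
gripper_force: 0.0
```

Request:
move_arm:
  moves:
    - {"gripper": 24,"x": -20,"y": 40,"z": 0,"turn": -0.14}
    - {"gripper": 24,"x": 0,"y": 0,"z": 0,"turn": -0.14}
    - {"gripper": 24,"x": 0,"y": 0,"z": 0,"turn": -0.14}
    - {"gripper": 24,"x": 0,"y": 0,"z": 0,"turn": -0.14}
    - {"gripper": 24,"x": 0,"y": 0,"z": 0,"turn": -0.14}
    - {"gripper": 24,"x": 0,"y": 0,"z": 0,"turn": -0.14}
    - {"gripper": 24,"x": 0,"y": 0,"z": 0,"turn": -0.14}

```text
time: 43.65
position: [0.5822, -0.2521, 0.2419]
tcp_rot: [[0.048, 0.999, -0.0], [0.999, -0.048, 0.0], [0.0, -0.0, -1.0]]
ft_force: [0.0, -0.5, 0.2]
finger_gap: 0.024
gripper_force: 0.0
```

```bash
python3 - <<'E'
from h import *
a=robot.get_image("top");b=robot.get_image("scene");cv2.imwrite("pics/t6.png",a);cv2.imwrite("pics/s6.png",b)
print(fitobj("quad1",QB,.545,.072,.0,.045)); print(fitobj("quad1",QB,.545,-.05,.0,.045))
v=np.hstack([cv2.resize(a[170:320,130:380],(400,300),interpolation=3),cv2.resize(b[130:330,240:440],(400,300),interpolation=3)])
cv2.imwrite("pics/v6.png",cv2.resize(np.hstack([a[150:330,130:370],b[140:320,240:440]]),(792,324),interpolation=3))
E
```

```text
(array([0.5448, 0.0712]), np.float64(2.0), np.float64(0.263), ['top', 'scene'])
(array([ 0.5424, -0.0501]), np.float64(-0.7), np.float64(0.248), ['top', 'scene'])
```

View pics/v6.png

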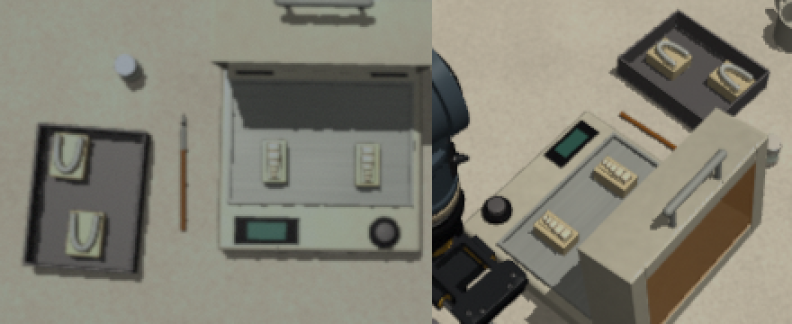

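The view shows two quads upright on the plate at crop (275,162) and (367,165), both arches in the pan with the far one shifted left but inside, and the hood open. Next I regrasp the handle.

```bash
python3 - <<'E'
from h import *
from plan import *
print(fitobj("arch1",AB,.53,.33,0,.004),fitobj("arch1",AB,.446,.323,0,.004))
plan([(600,-250,340,90,45),(704,12,340,90,45),(704,12,247,90,25)],g0=24)
E
```

```text
(array([0.5473, 0.349 ]), np.float64(-4.4), np.float64(0.281), ['top', 'scene']) (array([0.444 , 0.3221]), np.float64(-3.6), np.float64(0.282), ['top', 'scene'])
[{"gripper": 24, "x": 1, "y": 6, "z": -33, "turn": -0.02}, {"gripper": 24, "x": 1, "y": 6, "z": -32, "turn": -0.02}, {"gripper": 24, "x": 1, "y": 6, "z": -33, "turn": -0.01}, {"gripper": 24, "x": 37, "y": 15, "z": 0, "turn": -0.0}, {"gripper": 24, "x": 38, "y": 14, "z": 0, "turn": -0.0}, {"gripper": 24, "x": 37, "y": 15, "z": 0, "turn": -0.0}, {"gripper": 24, "x": 38, "y": 15, "z": 0, "turn": -0.0}, {"gripper": 24, "x": 37, "y": 14, "z": 0, "turn": -0.0}, {"gripper": 24, "x": 38, "y": 15, "z": 0, "turn": -0.0}, {"gripper": 24, "x": 37, "y": 14, "z": 0, "turn": -0.0}]
[{"gripper": 24, "x": 0, "y": 0, "z": 23, "turn": -0.0}, {"gripper": 24, "x": 0, "y": 0, "z": 24, "turn": -0.0}, {"gripper": 24, "x": 0, "y": 0, "z": 23, "turn": -0.0}, {"gripper": 24, "x": 0, "y": 0, "z": 23, "turn": -0.0}]
end [703.6  12.  247.5] 89.7
```

Request:
move_arm:
  moves:
    - {"gripper": 24,"x": 1,"y": 6,"z": -33,"turn": -0.02}
    - {"gripper": 24,"x": 1,"y": 6,"z": -32,"turn": -0.02}
    - {"gripper": 24,"x": 1,"y": 6,"z": -33,"turn": -0.01}
    - {"gripper": 24,"x": 37,"y": 15,"z": 0,"turn": 0}
    - {"gripper": 24,"x": 38,"y": 14,"z": 0,"turn": 0}
    - {"gripper": 24,"x": 37,"y": 15,"z": 0,"turn": 0}
    - {"gripper": 24,"x": 38,"y": 15,"z": 0,"turn": 0}
    - {"gripper": 24,"x": 37,"y": 14,"z": 0,"turn": 0}
    - {"gripper": 24,"x": 38,"y": 15,"z": 0,"turn": 0}
    - {"gripper": 24,"x": 35,"y": 14,"z": 0,"turn": 0}
  newtons: 20

```text
time: 45.15
position: [0.7038, 0.0121, 0.3404]
tcp_rot: [[0.004, 1.0, 0.0], [1.0, -0.004, 0.0], [0.0, 0.0, -1.0]]
ft_force: [0.1, 0.1, -0.8]
finger_gap: 0.024
gripper_force: 0.0
```

Request:
move_arm:
  moves:
    - {"gripper": 24,"x": 0,"y": 0,"z": 0,"turn": 0}
    - {"gripper": 24,"x": 0,"y": 0,"z": 0,"turn": 0}
    - {"gripper": 24,"x": 0,"y": 0,"z": 0,"turn": 0}

```text
time: 45.45
position: [0.7034, 0.0083, 0.3403]
tcp_rot: [[0.006, 1.0, -0.0], [1.0, -0.006, -0.001], [-0.001, -0.0, -1.0]]
ft_force: [-0.6, -0.4, 0.2]
finger_gap: 0.0238
gripper_force: 0.0
```

```bash
python3 - <<'E'
from plan import *
plan([(704,12,247,90,25)],g0=24)
E
```

```text
[{"gripper": 24, "x": 1, "y": 0, "z": 23, "turn": -0.0}, {"gripper": 24, "x": 1, "y": 0, "z": 24, "turn": -0.0}, {"gripper": 24, "x": 1, "y": 0, "z": 23, "turn": -0.0}, {"gripper": 24, "x": 1, "y": 1, "z": 23, "turn": -0.01}]
end [704.4  12.3 247.3] 90.2
```

Request:
move_arm:
  moves:
    - {"gripper": 24,"x": 1,"y": 0,"z": 23,"turn": 0}
    - {"gripper": 24,"x": 1,"y": 1,"z": 24,"turn": 0}
    - {"gripper": 24,"x": 1,"y": 0,"z": 20,"turn": 0}
    - {"gripper": 24,"x": 1,"y": 0,"z": 16,"turn": 0}
    - {"gripper": 24,"x": 0,"y": 0,"z": 10,"turn": 0}
    - {"gripper": 24,"x": 0,"y": 0,"z": 0,"turn": 0}

```text
time: 46.05
position: [0.7038, 0.0128, 0.246]
tcp_rot: [[0.005, 1.0, -0.002], [1.0, -0.005, -0.001], [-0.001, -0.002, -1.0]]
ft_force: [-0.3, -0.4, -0.5]
finger_gap: 0.0237
gripper_force: 0.0
```

Request:
move_arm:
  moves:
    - {"gripper": 12,"x": 0,"y": 0,"z": 0,"turn": 0}
    - {"gripper": 4,"x": 0,"y": 0,"z": 0,"turn": 0}
    - {"gripper": 4,"x": 0,"y": 0,"z": 0,"turn": 0}
    - {"gripper": 4,"x": 0,"y": 0,"z": 0,"turn": 0}

```text
time: 46.45
position: [0.7048, 0.0141, 0.2486]
tcp_rot: [[0.004, 1.0, 0.002], [1.0, -0.004, -0.0], [-0.0, 0.002, -1.0]]
ft_force: [-0.5, 0.9, 2.6]
finger_gap: 0.0096
gripper_force: 19.6
```

```bash
python3 - <<'E'
from arc import *
s=robot.state();print(s["finger_gap"],s["gripper_force"])
p,ps=cur();a=np.arctan2(p[2]-19.7,669.5-p[0])-np.radians(16.7);print(a,np.hypot(p[2]-19.7,669.5-p[0]))
arc(a,0.12,30,p,ps,4)
E
```

```text
0.009636558050758857 19.635279178619385
1.4323506746105945 231.62870838907045
[{"gripper": 4, "x": 0, "y": -10, "z": -1, "turn": -0.0}, {"gripper": 4, "x": 0, "y": -10, "z": -1, "turn": -0.0}, {"gripper": 4, "x": 0, "y": -10, "z": -1, "turn": -0.0}, {"gripper": 4, "x": 0, "y": -10, "z": 0, "turn": -0.0}, {"gripper": 4, "x": 0, "y": -10, "z": 1, "turn": -0.0}, {"gripper": 4, "x": 0, "y": -10, "z": 1, "turn": -0.0}, {"gripper": 4, "x": 0, "y": -10, "z": 1, "turn": -0.0}, {"gripper": 4, "x": 0, "y": -10, "z": 2, "turn": -0.0}, {"gripper": 4, "x": 0, "y": -10, "z": 2, "turn": -0.0}, {"gripper": 4, "x": 0, "y": -10, "z": 3, "turn": -0.0}]
[{"gripper": 4, "x": 0, "y": -9, "z": 3, "turn": -0.0}, {"gripper": 4, "x": 0, "y": -10, "z": 3, "turn": -0.0}, {"gripper": 4, "x": 0, "y": -9, "z": 4, "turn": -0.0}, {"gripper": 4, "x": -1, "y": -9, "z": 4, "turn": -0.0}, {"gripper": 4, "x": 0, "y": -9, "z": 5, "turn": -0.0}, {"gripper": 4, "x": 0, "y": -9, "z": 5, "turn": -0.0}, {"gripper": 4, "x": 0, "y": -8, "z": 5, "turn": -0.0}, {"gripper": 4, "x": 0, "y": -8, "z": 6, "turn": -0.0}, {"gripper": 4, "x": 0, "y": -8, "z": 6, "turn": -0.0}, {"gripper": 4, "x": 0, "y": -8, "z": 7, "turn": -0.0}]
[{"gripper": 4, "x": 0, "y": -7, "z": 6, "turn": -0.0}, {"gripper": 4, "x": 0, "y": -8, "z": 8, "turn": -0.0}, {"gripper": 4, "x": 0, "y": -6, "z": 7, "turn": -0.0}, {"gripper": 4, "x": 0, "y": -7, "z": 8, "turn": -0.0}, {"gripper": 4, "x": 0, "y": -6, "z": 8, "turn": -0.0}, {"gripper": 4, "x": 0, "y": -6, "z": 8, "turn": -0.0}, {"gripper": 4, "x": 0, "y": -5, "z": 9, "turn": -0.0}, {"gripper": 4, "x": 0, "y": -5, "z": 8, "turn": -0.0}, {"gripper": 4, "x": 0, "y": -5, "z": 9, "turn": -0.0}, {"gripper": 4, "x": 0, "y": -4, "z": 9, "turn": -0.0}]
end [458.8  14.  113.6] 89.8
```

Request:
move_arm:
  moves:
    - {"gripper": 4,"x": 0,"y": -7,"z": -1,"turn": 0}
    - {"gripper": 4,"x": 0,"y": -10,"z": -1,"turn": 0}
    - {"gripper": 4,"x": 0,"y": -11,"z": -1,"turn": 0}
    - {"gripper": 4,"x": 0,"y": -10,"z": 0,"turn": 0}
    - {"gripper": 4,"x": 0,"y": -11,"z": 1,"turn": 0}
    - {"gripper": 4,"x": 0,"y": -10,"z": 1,"turn": 0}
    - {"gripper": 4,"x": 0,"y": -11,"z": 1,"turn": 0}
    - {"gripper": 4,"x": 0,"y": -10,"z": 2,"turn": 0}
    - {"gripper": 4,"x": 0,"y": -10,"z": 2,"turn": 0}
    - {"gripper": 4,"x": 0,"y": -10,"z": 3,"turn": 0}

```text
time: 47.45
position: [0.6033, 0.0127, 0.2395]
tcp_rot: [[0.005, 1.0, -0.001], [1.0, -0.005, -0.002], [-0.002, -0.001, -1.0]]
ft_force: [5.3, -4.4, -2.2]
finger_gap: 0.009
gripper_force: 20.0
```

Request:
move_arm:
  moves:
    - {"gripper": 4,"x": 0,"y": -9,"z": 3,"turn": 0}
    - {"gripper": 4,"x": 0,"y": -10,"z": 3,"turn": 0}
    - {"gripper": 4,"x": 0,"y": -9,"z": 4,"turn": 0}
    - {"gripper": 4,"x": 0,"y": -9,"z": 4,"turn": 0}
    - {"gripper": 4,"x": 0,"y": -9,"z": 5,"turn": 0}
    - {"gripper": 4,"x": 0,"y": -9,"z": 5,"turn": 0}
    - {"gripper": 4,"x": 0,"y": -8,"z": 5,"turn": 0}
    - {"gripper": 4,"x": 0,"y": -8,"z": 6,"turn": 0}
    - {"gripper": 4,"x": 0,"y": -8,"z": 6,"turn": 0}
    - {"gripper": 4,"x": 0,"y": -8,"z": 7,"turn": 0}

```text
time: 48.45
position: [0.5171, 0.0122, 0.1917]
tcp_rot: [[0.006, 1.0, 0.001], [1.0, -0.006, -0.003], [-0.003, 0.001, -1.0]]
ft_force: [6.0, -6.5, -2.3]
finger_gap: 0.0092
gripper_force: 20.0
```

Request:
move_arm:
  moves:
    - {"gripper": 4,"x": 0,"y": 0,"z": 0,"turn": 0}

```text
time: 48.55
position: [0.5153, 0.0122, 0.1904]
tcp_rot: [[0.005, 1.0, -0.003], [1.0, -0.006, -0.003], [-0.003, -0.003, -1.0]]
ft_force: [5.2, -5.9, -8.8]
finger_gap: 0.0091
gripper_force: 20.3
```

```bash
python3 - <<'E'
from arc import *
p,ps=cur();a=np.arctan2(p[2]-19.7,669.5-p[0])-np.radians(16.7);print(p,a,np.hypot(p[2]-19.7,669.5-p[0]))
arc(a,0.08,14,p,ps,4)
E
```

```text
[515.27002943  12.24495352 190.37237717] 0.5444922675260475 230.03465858507377
[{"gripper": 4, "x": 0, "y": -6, "z": 5, "turn": -0.01}, {"gripper": 4, "x": 0, "y": -5, "z": 6, "turn": 0.0}, {"gripper": 4, "x": 0, "y": -5, "z": 5, "turn": 0.0}, {"gripper": 4, "x": 0, "y": -5, "z": 6, "turn": 0.0}, {"gripper": 4, "x": 0, "y": -5, "z": 6, "turn": 0.0}, {"gripper": 4, "x": 0, "y": -5, "z": 6, "turn": 0.0}, {"gripper": 4, "x": 0, "y": -4, "z": 6, "turn": 0.0}, {"gripper": 4, "x": 0, "y": -4, "z": 6, "turn": 0.0}, {"gripper": 4, "x": 0, "y": -4, "z": 7, "turn": 0.0}, {"gripper": 4, "x": 0, "y": -4, "z": 7, "turn": 0.0}]
[{"gripper": 4, "x": 0, "y": -4, "z": 6, "turn": 0.0}, {"gripper": 4, "x": 0, "y": -3, "z": 7, "turn": 0.0}, {"gripper": 4, "x": 0, "y": -3, "z": 7, "turn": 0.0}, {"gripper": 4, "x": 0, "y": -3, "z": 7, "turn": 0.0}]
end [455.3  12.  103.4] 90.3
```

Request:
move_arm:
  moves:
    - {"gripper": 4,"x": 0,"y": -6,"z": 5,"turn": 0}
    - {"gripper": 4,"x": 0,"y": -5,"z": 6,"turn": 0.0}
    - {"gripper": 4,"x": 0,"y": -5,"z": 5,"turn": 0.0}
    - {"gripper": 4,"x": 0,"y": -5,"z": 6,"turn": 0.0}
    - {"gripper": 4,"x": 0,"y": -5,"z": 6,"turn": 0.0}
    - {"gripper": 4,"x": 0,"y": -5,"z": 6,"turn": 0.0}
    - {"gripper": 4,"x": 0,"y": -4,"z": 6,"turn": 0.0}
    - {"gripper": 4,"x": 0,"y": -4,"z": 6,"turn": 0.0}
    - {"gripper": 4,"x": 0,"y": -4,"z": 7,"turn": 0.0}
    - {"gripper": 4,"x": 0,"y": -4,"z": 7,"turn": 0.0}

```text
time: 49.55
position: [0.4697, 0.012, 0.132]
tcp_rot: [[0.006, 1.0, -0.0], [1.0, -0.006, -0.004], [-0.004, -0.0, -1.0]]
ft_force: [4.5, -7.3, 0.5]
finger_gap: 0.0086
gripper_force: 19.9
```

Request:
move_arm:
  moves:
    - {"gripper": 4,"x": 0,"y": -4,"z": 6,"turn": 0.0}
    - {"gripper": 4,"x": 0,"y": -2,"z": 6,"turn": 0.0}
    - {"gripper": 4,"x": 0,"y": -2,"z": 5,"turn": 0.0}
    - {"gripper": 4,"x": 0,"y": -2,"z": 5,"turn": 0.0}
    - {"gripper": 4,"x": 0,"y": 0,"z": 0,"turn": 0.0}

```text
time: 50.05
position: [0.4585, 0.012, 0.1093]
tcp_rot: [[0.006, 1.0, -0.003], [1.0, -0.006, -0.004], [-0.004, -0.003, -1.0]]
ft_force: [5.1, -7.0, -6.0]
finger_gap: 0.009
gripper_force: 20.3
```

Request:
move_arm:
  moves:
    - {"gripper": 4,"x": 0,"y": -2,"z": 3,"turn": 0.0}
    - {"gripper": 4,"x": 0,"y": -1,"z": 3,"turn": 0.0}
    - {"gripper": 4,"x": 0,"y": -1,"z": 3,"turn": 0.0}
    - {"gripper": 4,"x": 0,"y": -1,"z": 3,"turn": 0.0}
    - {"gripper": 4,"x": 0,"y": -1,"z": 2,"turn": 0.0}
    - {"gripper": 4,"x": 0,"y": 0,"z": 2,"turn": 0.0}
    - {"gripper": 4,"x": 0,"y": 0,"z": 0,"turn": 0.0}

```text
time: 50.75
position: [0.4526, 0.012, 0.0938]
tcp_rot: [[0.006, 1.0, -0.003], [1.0, -0.006, -0.004], [-0.004, -0.003, -1.0]]
ft_force: [2.8, -7.8, -2.4]
finger_gap: 0.0088
gripper_force: 20.1
```

Request:
move_arm:
  moves:
    - {"gripper": 4,"x": 0,"y": -1,"z": 2,"turn": 0.0}
    - {"gripper": 4,"x": 0,"y": 0,"z": 2,"turn": 0.0}
    - {"gripper": 4,"x": 0,"y": -1,"z": 1,"turn": 0.0}
    - {"gripper": 4,"x": 0,"y": 0,"z": 1,"turn": 0.0}
    - {"gripper": 4,"x": 0,"y": 0,"z": 0,"turn": 0.0}

```text
time: 51.25
position: [0.4507, 0.012, 0.088]
tcp_rot: [[0.006, 1.0, -0.003], [1.0, -0.006, -0.004], [-0.004, -0.003, -1.0]]
ft_force: [3.5, -8.0, 0.5]
finger_gap: 0.0085
gripper_force: 20.0
```

Request:
move_arm:
  moves:
    - {"gripper": 4,"x": 0,"y": 0,"z": 1,"turn": 0.0}
    - {"gripper": 4,"x": 0,"y": -1,"z": 1,"turn": 0.0}
    - {"gripper": 4,"x": 0,"y": 0,"z": 0,"turn": 0.0}

```text
time: 51.55
position: [0.4502, 0.012, 0.0861]
tcp_rot: [[0.006, 1.0, -0.002], [1.0, -0.006, -0.004], [-0.004, -0.002, -1.0]]
ft_force: [2.9, -8.3, -1.8]
finger_gap: 0.0086
gripper_force: 20.0
```

Request:
move_arm:
  moves:
    - {"gripper": 4,"x": 0,"y": 0,"z": 1,"turn": 0.0}
    - {"gripper": 4,"x": 0,"y": 0,"z": 1,"turn": 0.0}
    - {"gripper": 4,"x": 0,"y": 0,"z": 0,"turn": 0.0}

```text
time: 51.85
position: [0.4495, 0.012, 0.0839]
tcp_rot: [[0.006, 1.0, -0.004], [1.0, -0.006, -0.004], [-0.004, -0.003, -1.0]]
ft_force: [1.9, -7.2, -0.0]
finger_gap: 0.0082
gripper_force: 20.0
```

Request:
move_arm:
  moves:
    - {"gripper": 4,"x": 0,"y": 0,"z": 1,"turn": 0.0}
    - {"gripper": 4,"x": 0,"y": -1,"z": 1,"turn": 0.0}
    - {"gripper": 4,"x": 0,"y": 0,"z": 0,"turn": 0.0}

```text
time: 52.15
position: [0.4494, 0.012, 0.0834]
tcp_rot: [[0.006, 1.0, -0.002], [1.0, -0.006, -0.005], [-0.005, -0.002, -1.0]]
ft_force: [0.1, -8.6, 13.5]
finger_gap: 0.0087
gripper_force: 19.3
```

Firm stop at z 0.0834, so the hood is shut. Release and look.

Request:
move_arm:
  moves:
    - {"gripper": 24,"x": 0,"y": 0,"z": 0,"turn": 0}
    - {"gripper": 24,"x": 0,"y": 0,"z": 0,"turn": 0}
    - {"gripper": 24,"x": 0,"y": -3,"z": -5,"turn": 0}
    - {"gripper": 24,"x": 0,"y": 0,"z": -20,"turn": 0}
    - {"gripper": 24,"x": 0,"y": 0,"z": -40,"turn": 0}
    - {"gripper": 24,"x": 0,"y": 0,"z": -40,"turn": 0}
    - {"gripper": 0,"x": 0,"y": 0,"z": -20,"turn": 0}
    - {"gripper": 0,"x": -40,"y": 0,"z": 0,"turn": 0}
    - {"gripper": 0,"x": -40,"y": 0,"z": 0,"turn": 0}
    - {"gripper": 0,"x": 0,"y": 0,"z": 0,"turn": 0}

```text
time: 53.15
position: [0.4456, -0.0697, 0.2069]
tcp_rot: [[0.012, 1.0, -0.002], [1.0, -0.012, -0.002], [-0.002, -0.002, -1.0]]
ft_force: [-1.1, 0.8, -0.0]
finger_gap: 0.003
gripper_force: 0.0
```

```bash
python3 - <<'E'
from h import *
a=robot.get_image("top");b=robot.get_image("scene");cv2.imwrite("pics/s7.png",b)
u=cv2.imread("pics/scene0.png")
cv2.imwrite("pics/v7.png",np.hstack([cv2.resize(x[170:340,240:420],(396,374),interpolation=3) for x in(u,b)]))
print([(round(o["score"],2),np.round(o["position"],1),onz("scene",o["position"],.067).round(4)) for o in robot.cut_out("scene","start") if o["mask"].sum()<500])
E
```

```text
[(0.43, array([250.5, 273.1]), array([ 0.4478, -0.0735,  0.067 ]))]
```

View pics/v7.png

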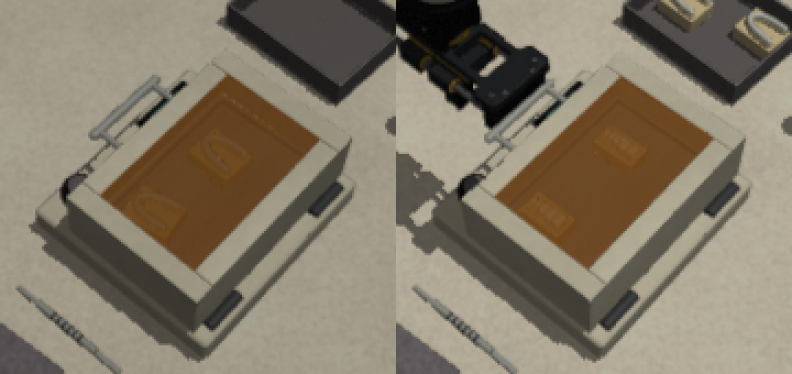

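The hood sits flush with both quads visible under the window. Press the key.

```bash
python3 - <<'E'
from plan import *
plan([(457,-75,110,90,25),(457,-75,72,90,10)],g0=0)
E
```

```text
[{"gripper": 0, "x": -3, "y": 3, "z": 24, "turn": -0.0}, {"gripper": 0, "x": -2, "y": 2, "z": 25, "turn": -0.0}, {"gripper": 0, "x": -3, "y": 3, "z": 24, "turn": -0.0}, {"gripper": 0, "x": -3, "y": 3, "z": 24, "turn": -0.0}, {"gripper": 0, "x": 0, "y": 0, "z": 10, "turn": -0.0}, {"gripper": 0, "x": 0, "y": 0, "z": 9, "turn": -0.0}, {"gripper": 0, "x": 0, "y": 0, "z": 10, "turn": -0.0}, {"gripper": 0, "x": 0, "y": 0, "z": 9, "turn": -0.0}]
end [457.2 -75.   72.1] 89.8
```

Request:
move_arm:
  moves:
    - {"gripper": 0,"x": -3,"y": 3,"z": 24,"turn": 0}
    - {"gripper": 0,"x": -2,"y": 2,"z": 25,"turn": 0}
    - {"gripper": 0,"x": -3,"y": 3,"z": 24,"turn": 0}
    - {"gripper": 0,"x": -1,"y": 3,"z": 20,"turn": 0}
    - {"gripper": 0,"x": 0,"y": 0,"z": 14,"turn": 0}
    - {"gripper": 0,"x": 0,"y": 0,"z": 9,"turn": 0}
    - {"gripper": 0,"x": 0,"y": 0,"z": 10,"turn": 0}
    - {"gripper": 0,"x": 0,"y": 0,"z": 7,"turn": 0}
    - {"gripper": 0,"x": 0,"y": 0,"z": 0,"turn": 0}

```text
time: 54.2
position: [0.4575, -0.0737, 0.0738]
tcp_rot: [[0.003, 1.0, -0.001], [1.0, -0.003, 0.0], [0.0, -0.001, -1.0]]
ft_force: [1.6, -0.2, -0.8]
finger_gap: 0.0003
gripper_force: 0.0
```

Request:
move_arm:
  moves:
    - {"gripper": 0,"x": 0,"y": 0,"z": 3,"turn": 0}
    - {"gripper": 0,"x": 0,"y": 0,"z": 3,"turn": 0}
    - {"gripper": 0,"x": 0,"y": 0,"z": 2,"turn": 0}
    - {"gripper": 0,"x": 0,"y": 0,"z": 0,"turn": 0}

```text
time: 54.6
position: [0.4583, -0.0742, 0.0665]
tcp_rot: [[0.004, 1.0, 0.001], [1.0, -0.004, -0.0], [-0.0, 0.001, -1.0]]
ft_force: [0.1, -0.1, 2.1]
finger_gap: 0.0006
gripper_force: 0.9
```

Contact at 0.0665, as expected. Press through.

Request:
move_arm:
  moves:
    - {"gripper": 0,"x": 0,"y": 0,"z": 2,"turn": 0}
    - {"gripper": 0,"x": 0,"y": 0,"z": 2,"turn": 0}
    - {"gripper": 0,"x": 0,"y": 0,"z": 2,"turn": 0}
    - {"gripper": 0,"x": 0,"y": 0,"z": 1,"turn": 0}
    - {"gripper": 0,"x": 0,"y": 0,"z": 1,"turn": 0}
    - {"gripper": 0,"x": 0,"y": 0,"z": 0,"turn": 0}
    - {"gripper": 0,"x": 0,"y": 0,"z": 0,"turn": 0}

```text
time: 55.3
position: [0.4584, -0.0742, 0.0609]
tcp_rot: [[0.004, 1.0, 0.0], [1.0, -0.004, -0.003], [-0.003, 0.0, -1.0]]
ft_force: [-7.7, 0.2, 29.5]
finger_gap: 0.0003
gripper_force: 15.1
```

Request:
move_arm:
  moves:
    - {"gripper": 0,"x": 0,"y": 0,"z": -4,"turn": 0}
    - {"gripper": 0,"x": 0,"y": 0,"z": -10,"turn": 0}
    - {"gripper": 0,"x": 0,"y": 0,"z": -30,"turn": 0}
    - {"gripper": 0,"x": 0,"y": 0,"z": -40,"turn": 0}
    - {"gripper": 0,"x": 0,"y": 0,"z": -45,"turn": 0}
    - {"gripper": 0,"x": -40,"y": 0,"z": -20,"turn": 0}
    - {"gripper": 0,"x": -45,"y": 0,"z": 0,"turn": 0}
    - {"gripper": 0,"x": -45,"y": 0,"z": 0,"turn": 0}
    - {"gripper": 0,"x": 0,"y": 0,"z": 0,"turn": 0}
    - {"gripper": 0,"x": 0,"y": 0,"z": 0,"turn": 0}

```text
time: 56.3
position: [0.4569, -0.2048, 0.2069]
tcp_rot: [[0.007, 1.0, -0.001], [1.0, -0.007, 0.001], [0.001, -0.001, -1.0]]
ft_force: [0.5, 0.6, -0.5]
finger_gap: 0.0006
gripper_force: 0.0
```

```bash
python3 - <<'E'
from h import *
a=robot.get_image("top");b=robot.get_image("scene")
cv2.imwrite("pics/v8.png",np.hstack([cv2.resize(x,(400,300),interpolation=cv2.INTER_AREA) for x in(a,b)]))
print(fitobj("arch1",AB,.547,.349,0,.004),fitobj("arch1",AB,.444,.322,0,.004))
E
```

```text
(array([0.5465, 0.3484]), np.float64(-3.4), np.float64(0.279), ['top', 'scene']) (array([0.443 , 0.3214]), np.float64(-2.0), np.float64(0.196), ['top', 'scene'])
```

View pics/v8.png

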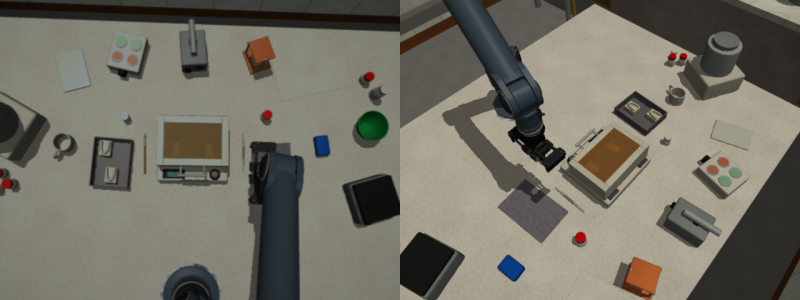

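The hood is shut, both arches are in the pan, the mat is empty and the bystanders are where they were. Handing in.

```bash
python3 -c "
from station import robot
print(robot.finish_job())"
```

```text
the job is handed in; nothing more can be done
None
```

The job is done and handed in: both arch models stand in the pan (one got knocked about 3 cm there but stayed inside), both quadrant models are upright on the plate, the hood is shut and the start key was pressed fully down.

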